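Flip the casket lid against the turning board

TASK

Turn the clay casket lid over for waxing its rim, without gripping it or lifting it clear: push it with the fingertips so that its long side runs against the front edge of the felt-topped board, tip it up on that edge and let it flip over onto the felt, rim up. Then push it on across the felt until its long side lies flat against the stop rail, and leave it there; leave the other things on the bench alone.

Things in the scene. Friction and masses are not known exactly. Their poses are not given: they have to be found in the camera images.
- lid: loose fired-clay casket lid, 0.15 to 0.3 kg: plate 92 mm (x) x 116 mm (y) x 8 mm, with a rectangular rim (outside 68 x 92 mm, 9 mm high, 6 mm thick) under it, 12 mm in from its edges. Origin: centre of the plate, mid thickness; z points away from the rim. Starts rim down on the table, origin 13 mm up, its overhanging edge 9 to 17 mm up. Friction ordinary, about 0.5 to 1
- lid_edge_a (a point): middle of the lid's long (116 mm) side at its -x end, 46 mm from its origin, at mid thickness of the plate; at the start the side away from the board
- lid_edge_b (a point): middle of the lid's long side at its +x end, 46 mm from its origin, at mid thickness; at the start the side facing the board's front edge, up to 0.3 rad out of parallel. Rim up on the felt, it is 24 mm above the table
- board: fixed wooden board with a felt top, a step 20 mm high with an upright front face. Origin: at table height under the middle of the front edge, which faces the lid; x points horizontally into the board, square to that edge; y runs along it (board from -160 to 160 mm). Felt from x = 0 to the face of the stop rail at x = 120 mm; the rail is as long as the board, its top 30 mm above the table
- post_a: white kiln prop, upright cylinder 30 mm diameter, 45 mm tall, standing on the felt board near one end; origin at the centre of its underside; leave alone
- post_b: the second, equal kiln prop, on the felt board near its other end; origin at the centre of its underside; leave alone
- cup: small clay cup, 64 mm diameter, 55 mm tall, on the table; origin at the centre of its underside; leave alone
- jar: glaze jar, 54 mm diameter, 60 mm tall, on the table; origin at the centre of its underside; leave alone
- bowl: shallow clay bowl, 90 mm diameter, 35 mm tall, on the table; origin at the centre of its underside; leave alone
- test_tile: small plain test tile 50 x 70 x 8 mm lying on the table; origin at the centre of its underside; leave alone
- brush: brush 170 mm long lying on the table beyond the rail of the felt board; leave alone
Not all that is in view belongs to the job. Leave any black look-alike of the lid alone.

How it is judged:
On the way, in this order (a step that is already met when the one before it is completed fails the run):
1. the lid stands on its long side against the front edge of the board (angle between lid's own z axis and vertical between 1.2 and 1.95 rad and x of lid in the frame of board between -0.035 and 0.03 m and height (world z) of lid between 0.035 and 0.07 m and height (world z) of any of lid_edge_a, lid_edge_b below 0.025 m), for 0.05 s.
2. the lid has come down on the felt, rim up (angle between lid's own z axis and vertical above 3.05 rad and height (world z) of lid between 0.019 and 0.029 m and x of lid in the frame of board above -0.01 m), for 0.2 s.
At the end, for the whole second after the job is handed in: the lid lies still and flat on the felt, rim up (within 0.09 rad), wholly on the board, its long side against the stop rail (lid centre 66 to 80 mm behind the board's front edge; 74 mm is touching) and parallel to it within 0.1 rad (angle between lid's own z axis and vertical above 3.05 rad and height (world z) of lid between 0.019 and 0.029 m and x of lid in the frame of board between 0.066 and 0.08 m and y of lid in the frame of board between -0.1 and 0.1 m and angle between the x axis of lid and the x axis of board, either way round below 0.1 rad and linear speed of lid below 0.01 m/s and angular speed of lid below 0.1 rad/s).
It fails at once if the lid is lifted clear: both its long sides are more than 40 mm above the table at once (height (world z) of each of lid_edge_a, lid_edge_b above 0.04 m).
It fails at once if another thing on the bench is moved by more than 30 mm (distance of any of post_a, post_b, cup, jar, bowl, test_tile, brush from where it was at the start of the episode above 0.03 m).
It also fails if it takes over 58 s, if anything falls off the work surface, if the arm or the gripper's body presses on something with over 40 N, if the wrist force passes 120 N, or if a joint passes its speed limit or range.

ROBOT

A 7-joint arm with a two-finger parallel gripper is mounted at the origin on the work surface. World frame = base frame: x ahead of the robot, y to its left, z up, the work surface at z = 0. Lengths are in m, angles in rad, forces in N, time in s.
With the tool pointing down it reaches from about 0.4 to 0.875 m from the base axis. Payload 19.3 kg.
Tool frame: the origin (TCP) lies at the very end of the fingers, on their centre line; the grasp point (between the pads) lies 19 mm behind it; z points along the fingers, y is the line along which they close (so a half turn about z gives the same grasp; the last joint's range is limited). The gripper opens to 85 mm and grips with 20 to 120 N. Pads are 22 mm wide; open, the fingers measure 114 mm over their backs; the gripper's body (76 mm by 85 mm) begins 54 mm behind the grasp point. The pads swing forward as they close: fully open they stand 13 mm farther back than shut.
Start: joints at [1.035, 0.521, -0.036, 1.599, 0.021, 1.021, -0.113], TCP at [0.281, -0.558, 0.231] pointing down, gripper open.
Joint ranges: [-2.91, 2.91], [-0.3, 2.13], [-1.5, 1.42], [0.17, 2.43], [-1.26, 4.41], [0.16, 1.93], [-2.52, 2.52]. Speed limits (rad/s): [1.89, 1.89, 2.39, 2.39, 3.01, 3.01, 3.01].

INTERFACE

Orientations are given as a unit quaternion [x, y, z, w].
In Python, from rig import ctrl, imaging, ticket gives the robot as it stands.
- The arm moves only by the tool jog_arm, never from a script. Its argument "rows" is a list of rows, each an object with "delta_pos": the shift along the tool's x, y, z in m, a list of three; "twist": the turn, a rotation vector about the tool's x, y, z in rad, a list of three; "fingers": the finger opening in m, from 0 to 0.0854. A call has 1 to 20 rows; each row is the pose to reach, as a shift and turn from the pose commanded when the call began, along the tool's axes at that moment; what a row does not reach only later rows make up. A row lasts 1/12 s, in which the tool goes at most 41.7 mm and 7.16 degrees, less where a joint would pass 70% of its speed; a pose out of reach is approached as far as the arm can. A call with a gripper value outside its range is refused whole. The fingers move at their own pace and stop on an object; "force" is the grip in N (left out, the last holds). Time passes only in rows, so rows that repeat a pose let the fingers close. It gives the time, the measured TCP pose, the force, the opening and the grip force at its end, in the units of the state.
- ctrl.get_obs(): the state, without advancing time (a new reading comes with each control period).
- imaging.capture(name): name is "scene" or "top" or "wrist"; returns the picture (384x512x3 uint8, red, green, blue); there is no depth.
- imaging.camera_model(name): a dict with "camera_matrix" (3x3 intrinsics, pixels), "R" (3x3) and "t" (3): a world point X has camera coordinates R X + t. Camera axes: x right, y down, z forward; pixel columns grow to the right and rows downward; lengths in m; the calibration is good to about 2 mm. The wrist camera is an equidistant fisheye: a pixel r from the principal point sees the ray r / f radians off the axis. A picture is of the moment at which its call begins: read the wrist's pose just before it. camera_model takes no time and is no camera call; for the wrist camera it gives the pose at the moment of the call.
- ticket.hand_in(): hands the job in; it is judged then, once.
The state is a dict: "clock": time; "joints": joint angles; "qvel": joint speeds; "joint_torque": joint torques, N m; "position": TCP position; "eef_rot": TCP orientation; "force": force on the tool from outside, world axes, zero at the start; "ft_torque": the same for the moment, N m; "gripper_width": finger opening in m; "gripper_force": force on a finger pad.
Only numpy, scipy, OpenCV 4.12 (cv2) and the standard library are available. Lean on these libraries where they do the work, as an engineer would, in place of code of your own. Each camera call takes 0.05 s, during which the arm holds its last target. There are 200 camera calls.

## Working session

There is one attempt and no reset: what is moved stays moved. The work goes in short steps, Python scripts to look and compute and a tool call to move; the robot and the scene stay as the last step left them, time stands still between calls to the robot, and variables do not carry over. Pictures are saved under pics/ and viewed, at most 10 in all, crops included, and the job is handed in when it is done.

Besides the shell and the picture viewer there is one more tool, called after "Call:" as name(argument=value, ...) on one line, values as JSON. jog_arm: Moves the arm, as the interface text tells. Its arguments: {"type":"object","properties":{"rows":{"type":"array","items":{"type":"object","properties":{"delta_pos":{"type":"array","items":{"type":"number"}},"twist":{"type":"array","items":{"type":"number"}},"fingers":{"type":"number"}}}},"force":{"type":"number"}},"required":["rows"]}

```bash
mkdir -p pics; ls; python3 - <<'E'
from rig import ctrl, imaging
import cv2, numpy as np
print({k:np.round(v,3).tolist() for k,v in ctrl.get_obs().items()})
for n in ("scene","top"):
    im=imaging.capture(n); cv2.imwrite(f"pics/{n}0.png",cv2.resize(im[:,:,::-1],None,fx=1.5,fy=1.5))
    m=imaging.camera_model(n); print(n,{k:np.round(v,4).tolist() for k,v in m.items()})
E
```

```text
pics
{'clock': 0.0, 'joints': [1.035, 0.522, -0.036, 1.6, 0.021, 1.021, -0.113], 'qvel': [-0.001, 0.001, 0.001, -0.001, -0.001, -0.0, -0.001], 'joint_torque': [0.0, -92.711, 1.98, -36.993, 0.018, 0.008, 0.0], 'position': [0.281, -0.558, 0.231], 'eef_rot': [0.973, 0.231, -0.0, -0.001], 'force': [0.555, -0.281, 0.059], 'ft_torque': [-0.019, 0.034, 0.025], 'gripper_force': 0.0, 'gripper_width': 0.085}
scene {'camera_matrix': [[370.9956, 0.0, 254.1534], [0.0, 370.9956, 193.0009], [0.0, 0.0, 1.0]], 'R': [[0.5598, 0.8285, -0.0124], [0.6653, -0.4583, -0.5894], [-0.494, 0.3217, -0.8078]], 't': [-0.3507, -0.3566, 1.1431]}
top {'camera_matrix': [[438.4179, 0.0, 251.6112], [0.0, 438.4179, 186.775], [0.0, 0.0, 1.0]], 'R': [[0.019, -0.9998, -0.0097], [-0.9921, -0.0176, -0.1239], [0.1237, 0.012, -0.9923]], 't': [0.0077, 0.5844, 0.963]}
```

View pics/scene0.png

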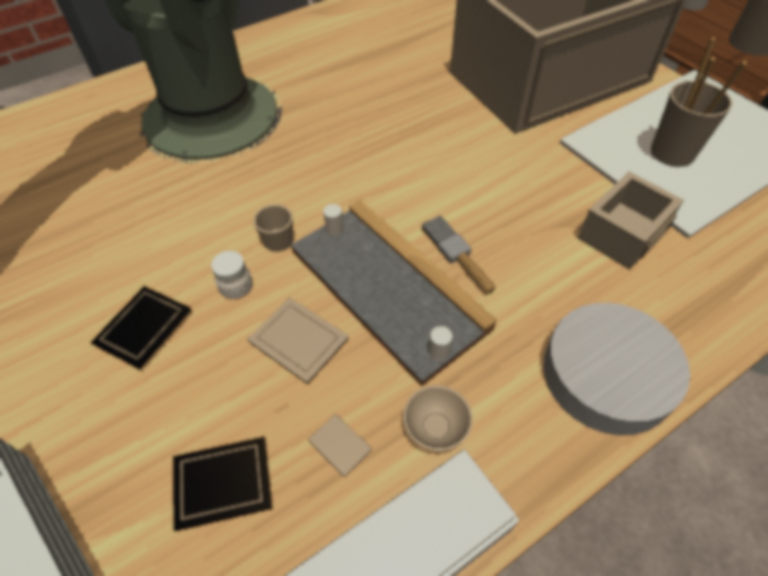

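View pics/top0.png

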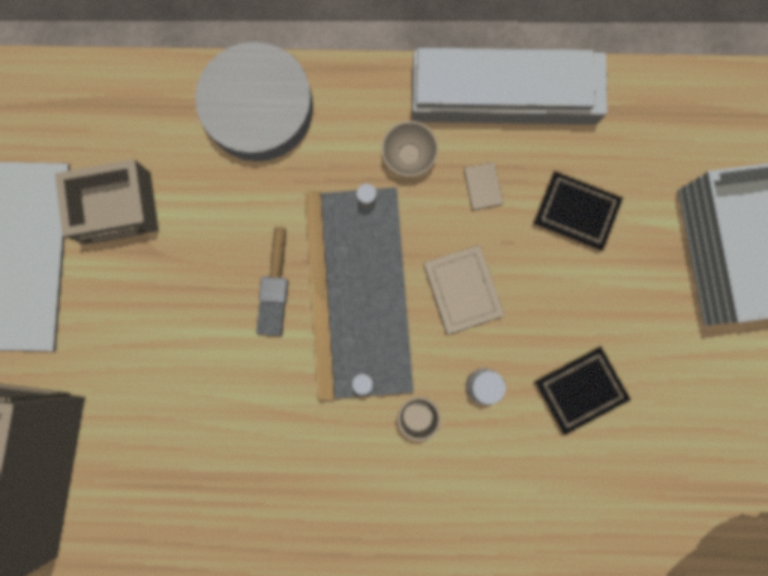

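The clay lid is at (463,289) in the 1.5x top view (298,340 in the scene view). The black look-alikes are at (578,210) and (582,390), and the plain small tile is at (483,186). Only the clay-coloured framed plate in front of the board's front edge fits the description. I'll confirm it in an enlarged crop and measure.

```bash
python3 - <<'E'
from rig import imaging
import cv2
im=imaging.capture("top"); 
c=im[115:275,200:350]; cv2.imwrite("pics/crop1.png",cv2.resize(c[:,:,::-1],None,fx=3.75,fy=3.75,interpolation=cv2.INTER_CUBIC))
E
```

```text
(no output)
```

View pics/crop1.png

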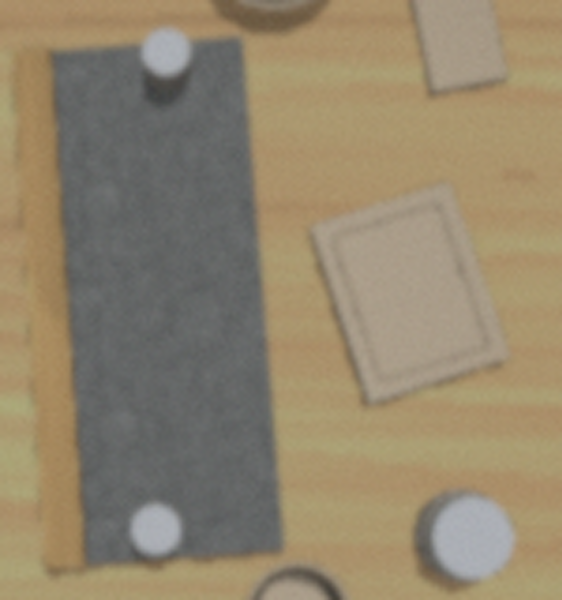

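The crop shows the framed clay lid with corners (312,228), (448,185), (505,357), (371,403). The board's front edge runs (241,40)-(282,549), the posts are at (166,52) and (157,530), and the jar is at (472,537).

```bash
cat > h.py <<'E'
import numpy as np, cv2
from rig import ctrl, imaging
from scipy.spatial.transform import Rotation as Ro
def ray(name,px,z):
    m=imaging.camera_model(name);K=np.array(m["camera_matrix"]);R=np.array(m["R"]);t=np.array(m["t"])
    c=-R.T@t;d=R.T@np.linalg.solve(K,[px[0],px[1],1.]);return c+d*(z-c[2])/d[2]
def proj(name,X):
    m=imaging.camera_model(name);K=np.array(m["camera_matrix"]);p=K@(np.array(m["R"])@X+np.array(m["t"]));return p[:2]/p[2]
E
python3 - <<'E'
from h import *
f=lambda c,z:ray("top",(200+(c[0]+.5)/3.75-.5,115+(c[1]+.5)/3.75-.5),z)
L=[f(c,.017) for c in [(312,228),(448,185),(505,357),(371,403)]]
print("lid",np.round(L,4).tolist(),np.mean(L,0)); print([np.linalg.norm(L[i]-L[i-1]) for i in range(4)])
A,B=f((241,40),.02),f((282,549),.02); print("edge",A,B,np.linalg.norm(A-B))
o=(A+B)/2; y=(A-B)/np.linalg.norm(A-B); x=np.array([-y[1],y[0],0])
if x[1]<0:x=-x
print("board o,x",o,x,np.arctan2(x[1],x[0]))
yb=np.cross([0,0,1],x)
for n,c,z in [("lid",None,0),("pa",(166,52),.065),("pb",(157,530),.065),("jar",(472,537),.06),("cup",(297,600),.055),("rail",(35,50),.03),("rail2",(62,570),.03)]:
    p=np.mean(L,0) if c is None else f(c,z); d=p-o; print(n,np.round(p,3),"board xy",np.round([d@x,d@yb],3))
e=(L[0]-L[3]);print("lid long dir in board: angle",np.arctan2(e@x,e@yb), [ [round((p-o)@x,4),round((p-o)@yb,4)] for p in L])
E
```

```text
lid [[0.6145, -0.0536, 0.017], [0.6431, -0.138, 0.017], [0.5365, -0.1729, 0.017], [0.5067, -0.0908, 0.017]] [ 0.5752099  -0.11382539  0.017     ]
[np.float64(0.11406460076923804), np.float64(0.0890702410613747), np.float64(0.11222699855090632), np.float64(0.08731740152218716)]
edge [ 0.73281373 -0.00759154  0.02      ] [ 0.41748455 -0.03727677  0.02      ] 0.316723383849354
board o,x [ 0.57514914 -0.02243415  0.02      ] [-0.09372606  0.99559802  0.        ] 1.6646601519025384
lid [ 0.575 -0.114  0.017] board xy [-0.091  0.009]
pa [0.713 0.038 0.065] board xy [ 0.047 -0.142]
pb [0.429 0.037 0.065] board xy [0.073 0.14 ]
jar [ 0.428 -0.146  0.06 ] board xy [-0.109  0.158]
cup [ 0.39  -0.045  0.055] board xy [-0.005  0.187]
rail [0.722 0.121 0.03 ] board xy [ 0.129 -0.159]
rail2 [0.403 0.095 0.03 ] board xy [0.133 0.16 ]
lid long dir in board: angle 2.902900767342277 [[np.float64(-0.0347), np.float64(-0.0363)], [np.float64(-0.1214), np.float64(-0.0568)], [np.float64(-0.1462), np.float64(0.0526)], [np.float64(-0.0617), np.float64(0.0745)]]
```

```bash
cat >> h.py <<'E'
O=np.array([.5751,-.0224,0]);XB=np.array([-.0937,.9956,0]);YB=np.cross([0,0,1],XB)
def pose(bx,by,z,t=0.,yaw=0.):
    p=O+bx*XB+by*YB+[0,0,z]
    X=np.cos(t)*XB+np.sin(t)*np.array([0,0,1]);Z=np.sin(t)*XB-np.cos(t)*np.array([0,0,1])
    return p,Ro.from_rotvec([0,0,yaw])*Ro.from_matrix(np.c_[X,np.cross(Z,X),Z])
def cur():
    o=ctrl.get_obs();return np.array(o["position"]),Ro.from_quat(o["eef_rot"]),o
def show():
    p,R,o=cur();d=p-O;M=R.as_matrix();f=np.array(o["force"])
    print("t",round(o["clock"],2),"board",np.round([d@XB,d@YB,p[2]],4),"tilt",round(float(np.arcsin(M[:,2]@XB)),3),"yaw",round(float(np.arctan2(M[:,1]@XB,M[:,1]@-YB)),3),"F board",np.round([f@XB,f@YB,f[2]],1),"w",o["gripper_width"])
def to(*targets):
    p,R,_=cur();show()
    for T in targets:
        q,Q=pose(*T);print(T,"dp",np.round(R.inv().apply(q-p),4).tolist(),"tw",np.round((R.inv()*Q).as_rotvec(),3).tolist())
E
python3 - <<'E'
from h import *
to((-.185,.009,.1,.0),(-.185,.009,.1,.28))
for c in [(385,140),(388,260),(322,124)]: d=ray("top",c,.015)-O;print(np.round([d@XB,d@YB],3))
E
```

```text
t 0.15 board [-0.5059  0.3435  0.2309] tilt 0.001 yaw -1.199 F board [ 0.6 -0.7 -0.4] w 0.08555084106020872
(-0.185, 0.009, 0.1, 0.0) dp [0.4282, -0.1773, 0.131] tw [-0.001, -0.0, -1.199]
(-0.185, 0.009, 0.1, 0.28) dp [0.4282, -0.1773, 0.131] tw [0.167, 0.245, -1.191]
[-0.281 -0.102]
[-0.257  0.175]
[-0.138 -0.152]
```

Call:
jog_arm(rows=[{"delta_pos": [0.03, -0.012, 0.005], "twist": [0, 0, -0.08]}, {"delta_pos": [0.06, -0.025, 0.01], "twist": [0, 0, -0.16]}, {"delta_pos": [0.09, -0.037, 0.02], "twist": [0.01, 0.02, -0.24]}, {"delta_pos": [0.12, -0.05, 0.03], "twist": [0.03, 0.03, -0.32]}, {"delta_pos": [0.15, -0.062, 0.04], "twist": [0.04, 0.05, -0.4]}, {"delta_pos": [0.18, -0.075, 0.05], "twist": [0.05, 0.07, -0.48]}, {"delta_pos": [0.21, -0.087, 0.06], "twist": [0.06, 0.08, -0.56]}, {"delta_pos": [0.24, -0.1, 0.07], "twist": [0.08, 0.1, -0.64]}, {"delta_pos": [0.27, -0.112, 0.08], "twist": [0.09, 0.12, -0.72]}, {"delta_pos": [0.3, -0.125, 0.09], "twist": [0.1, 0.14, -0.8]}, {"delta_pos": [0.33, -0.137, 0.1], "twist": [0.11, 0.16, -0.88]}, {"delta_pos": [0.36, -0.15, 0.11], "twist": [0.13, 0.19, -0.96]}, {"delta_pos": [0.39, -0.162, 0.12], "twist": [0.15, 0.21, -1.04]}, {"delta_pos": [0.41, -0.17, 0.125], "twist": [0.16, 0.23, -1.12]}, {"delta_pos": [0.428, -0.177, 0.131], "twist": [0.167, 0.245, -1.191]}, {"delta_pos": [0.428, -0.177, 0.131], "twist": [0.167, 0.245, -1.191]}, {"delta_pos": [0.428, -0.177, 0.131], "twist": [0.167, 0.245, -1.191]}])

```text
invalid input
```

```bash
python3 - <<'E'
from h import *
to((-.185,.009,.03,.28),(-.185,.009,.005,.28))
im=imaging.capture("wrist"); cv2.imwrite("pics/w1.png",cv2.resize(im[:,:,::-1],None,fx=1.4,fy=1.4))
E
```

```text
t 0.15 board [-0.5059  0.3435  0.2309] tilt 0.001 yaw -1.199 F board [ 0.6 -0.7 -0.4] w 0.08555084106020872
(-0.185, 0.009, 0.03, 0.28) dp [0.4282, -0.1772, 0.201] tw [0.167, 0.245, -1.191]
(-0.185, 0.009, 0.005, 0.28) dp [0.4282, -0.1772, 0.226] tw [0.167, 0.245, -1.191]
```

View pics/w1.png

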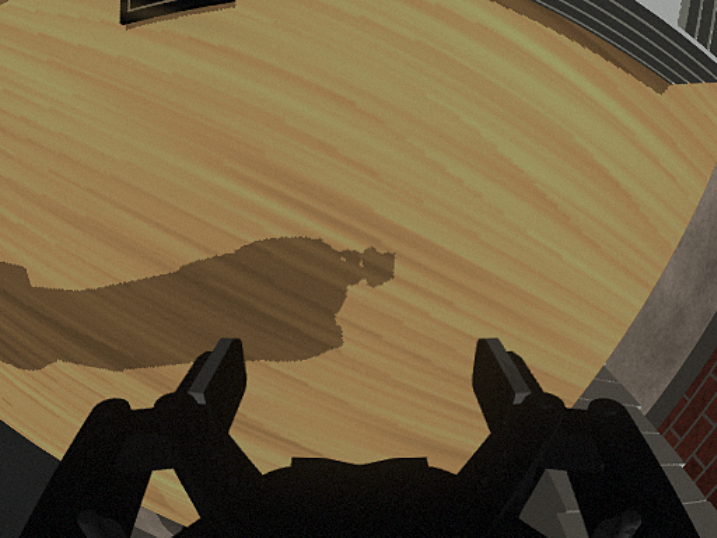

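The move was refused, probably because the fingers field is required. The wrist picture shows the open thin finger plates at (215,370) and (505,370), with the lid not in view yet.

Call:
jog_arm(rows=[{"delta_pos": [0.03, -0.012, 0.005], "twist": [0, 0, -0.08], "fingers": 0.085}, {"delta_pos": [0.06, -0.025, 0.01], "twist": [0, 0, -0.16], "fingers": 0.085}, {"delta_pos": [0.09, -0.037, 0.02], "twist": [0.01, 0.02, -0.24], "fingers": 0.085}, {"delta_pos": [0.12, -0.05, 0.03], "twist": [0.03, 0.03, -0.32], "fingers": 0.085}, {"delta_pos": [0.15, -0.062, 0.04], "twist": [0.04, 0.05, -0.4], "fingers": 0.085}, {"delta_pos": [0.18, -0.075, 0.05], "twist": [0.05, 0.07, -0.48], "fingers": 0.085}, {"delta_pos": [0.21, -0.087, 0.06], "twist": [0.06, 0.08, -0.56], "fingers": 0.085}, {"delta_pos": [0.24, -0.1, 0.07], "twist": [0.08, 0.1, -0.64], "fingers": 0.085}, {"delta_pos": [0.27, -0.112, 0.08], "twist": [0.09, 0.12, -0.72], "fingers": 0.085}, {"delta_pos": [0.3, -0.125, 0.09], "twist": [0.1, 0.14, -0.8], "fingers": 0.085}, {"delta_pos": [0.33, -0.137, 0.1], "twist": [0.11, 0.16, -0.88], "fingers": 0.085}, {"delta_pos": [0.36, -0.15, 0.11], "twist": [0.13, 0.19, -0.96], "fingers": 0.085}, {"delta_pos": [0.39, -0.162, 0.12], "twist": [0.15, 0.21, -1.04], "fingers": 0.085}, {"delta_pos": [0.41, -0.17, 0.125], "twist": [0.16, 0.23, -1.12], "fingers": 0.085}, {"delta_pos": [0.428, -0.177, 0.131], "twist": [0.167, 0.245, -1.191], "fingers": 0.085}, {"delta_pos": [0.428, -0.177, 0.131], "twist": [0.167, 0.245, -1.191], "fingers": 0.085}, {"delta_pos": [0.428, -0.177, 0.131], "twist": [0.167, 0.245, -1.191], "fingers": 0.085}])

```text
clock: 1.62
position: [0.5837, -0.2073, 0.0996]
eef_rot: [0.666, 0.733, 0.094, -0.103]
force: [-0.6, -0.7, -0.4]
gripper_width: 0.085
gripper_force: 0.0
```

```bash
python3 - <<'E'
from h import *
to((-.185,.009,.03,.28),(-.185,.009,.005,.28),(-.185,.009,-.005,.28))
E
```

```text
t 1.62 board [-0.1848  0.0088  0.0996] tilt 0.28 yaw 0.001 F board [-0.6  0.6 -0.4] w 0.08502776919892388
(-0.185, 0.009, 0.03, 0.28) dp [-0.0194, -0.0002, 0.0668] tw [-0.001, -0.0, 0.001]
(-0.185, 0.009, 0.005, 0.28) dp [-0.0263, -0.0002, 0.0909] tw [-0.001, -0.0, 0.001]
(-0.185, 0.009, -0.005, 0.28) dp [-0.0291, -0.0002, 0.1005] tw [-0.001, -0.0, 0.001]
```

Call:
jog_arm(rows=[{"delta_pos": [-0.01, 0, 0.033], "twist": [0, 0, 0], "fingers": 0.085}, {"delta_pos": [-0.019, 0, 0.066], "twist": [0, 0, 0], "fingers": 0.085}, {"delta_pos": [-0.0225, 0, 0.078], "twist": [0, 0, 0], "fingers": 0.085}, {"delta_pos": [-0.0245, 0, 0.085], "twist": [0, 0, 0], "fingers": 0.085}, {"delta_pos": [-0.0258, 0, 0.0895], "twist": [0, 0, 0], "fingers": 0.085}, {"delta_pos": [-0.0258, 0, 0.0895], "twist": [0, 0, 0], "fingers": 0.085}])

```text
clock: 2.12
position: [0.5838, -0.2085, 0.0076]
eef_rot: [0.667, 0.732, 0.094, -0.103]
force: [-0.3, -0.5, 0.6]
gripper_width: 0.0855
gripper_force: 0.0
```

```bash
python3 - <<'E'
from h import *
to((-.185,.009,-.004,.28),(-.185,.009,-.008,.28))
m=imaging.camera_model("wrist");print({k:np.round(v,4).tolist() for k,v in m.items()})
p,R,_=cur();M=np.array(m["R"]);print("cam in tool",R.inv().apply(-M.T@np.array(m["t"])-p),"axis",R.inv().apply(M[2]))
im=imaging.capture("wrist"); cv2.imwrite("pics/w2.png",cv2.resize(im[:,:,::-1],None,fx=1.4,fy=1.4))
E
```

```text
t 2.12 board [-0.1861  0.0088  0.0076] tilt 0.279 yaw -0.0 F board [-0.4  0.4  0.6] w 0.08545843993763526
(-0.185, 0.009, -0.004, 0.28) dp [-0.0021, -0.0002, 0.0115] tw [0.001, 0.001, -0.0]
(-0.185, 0.009, -0.008, 0.28) dp [-0.0032, -0.0003, 0.0153] tw [0.001, 0.001, -0.0]
{'camera_matrix': [[297.3186, 0.0, 256.2237], [0.0, 297.3186, 188.1157], [0.0, 0.0, 1.0]], 'R': [[0.9957, 0.093, -0.0002], [0.093, -0.995, 0.037], [0.0032, -0.0369, -0.9993]], 't': [-0.5612, -0.2307, 0.1584]}
cam in tool [ 0.0795923  -0.00049932 -0.14265505] axis [-3.10700766e-01 -8.68437789e-04  9.50507380e-01]
```

View pics/w2.png

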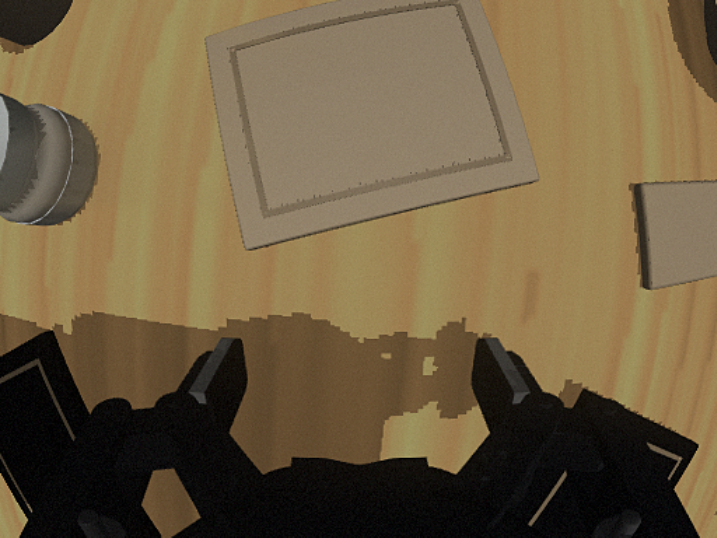

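The lid lies ahead with its near side at (248,248)-(538,180). Fingertip front corners are at (240,338) and (480,338), clear of everything. Next I'll check where the open fingertips are along the tool axis.

```bash
python3 - <<'E'
from h import *
m=imaging.camera_model("wrist");K=np.array(m["camera_matrix"]);M=np.array(m["R"]);p,R,_=cur()
c=-M.T@np.array(m["t"])
for u,v in [(243,338),(217,338),(478,338),(497,338),(190,400),(527,400)]:
    d=np.array([u/1.4-K[0,2],v/1.4-K[1,2]]);r=np.hypot(*d);th=r/K[0,0]
    ray3=M.T@np.r_[np.sin(th)*d/r,np.cos(th)];C=R.inv().apply(c-p);D=R.inv().apply(ray3)
    for x in (.011,-.011): s=(x-C[0])/D[0]; print((u,v),"x",x,np.round(C+s*D,4))
E
```

```text
(243, 338) x 0.011 [ 0.011  -0.0412 -0.0171]
(243, 338) x -0.011 [-0.011  -0.0543  0.0232]
(217, 338) x 0.011 [ 0.011  -0.0508 -0.0178]
(217, 338) x -0.011 [-0.011  -0.0669  0.0222]
(478, 338) x 0.011 [ 0.011   0.0413 -0.0172]
(478, 338) x -0.011 [-0.011   0.0547  0.0231]
(497, 338) x 0.011 [ 0.011   0.0483 -0.0177]
(497, 338) x -0.011 [-0.011   0.0639  0.0224]
(190, 400) x 0.011 [ 0.011  -0.0474 -0.0548]
(190, 400) x -0.011 [-0.011  -0.0625 -0.0266]
(527, 400) x 0.011 [ 0.011   0.0461 -0.0548]
(527, 400) x -0.011 [-0.011   0.061  -0.0266]
```

Call:
jog_arm(rows=[{"delta_pos": [-0.001, 0, 0.002], "twist": [0, 0, 0], "fingers": 0.085}, {"delta_pos": [-0.001, 0, 0.004], "twist": [0, 0, 0], "fingers": 0.085}, {"delta_pos": [-0.002, 0, 0.006], "twist": [0, 0, 0], "fingers": 0.085}, {"delta_pos": [-0.002, 0, 0.006], "twist": [0, 0, 0], "fingers": 0.085}])

```text
clock: 2.5
position: [0.5837, -0.2086, 0.0008]
eef_rot: [0.667, 0.732, 0.094, -0.103]
force: [0.4, -0.3, 0.2]
gripper_width: 0.085
gripper_force: 0.0
```

Open tips sit about 13 mm behind the TCP. I'll feel for the table.

Call:
jog_arm(rows=[{"delta_pos": [-0.001, 0, 0.003], "twist": [0, 0, 0], "fingers": 0.085}, {"delta_pos": [-0.002, 0, 0.006], "twist": [0, 0, 0], "fingers": 0.085}, {"delta_pos": [-0.002, 0, 0.008], "twist": [0, 0, 0], "fingers": 0.085}, {"delta_pos": [-0.002, 0, 0.008], "twist": [0, 0, 0], "fingers": 0.085}])

```text
clock: 2.83
position: [0.5834, -0.2079, -0.008]
eef_rot: [0.666, 0.732, 0.094, -0.103]
force: [0.0, 0.3, 0.3]
gripper_width: 0.0853
gripper_force: 0.0
```

Call:
jog_arm(rows=[{"delta_pos": [0, 0, 0.001], "twist": [0, 0, 0], "fingers": 0.085}, {"delta_pos": [-0.0005, 0, 0.002], "twist": [0, 0, 0], "fingers": 0.085}, {"delta_pos": [-0.0005, 0, 0.002], "twist": [0, 0, 0], "fingers": 0.085}])

```text
clock: 3.08
position: [0.5836, -0.2081, -0.0096]
eef_rot: [0.666, 0.732, 0.094, -0.103]
force: [1.0, -0.7, -0.1]
gripper_width: 0.0847
gripper_force: 0.0
```

```bash
python3 - <<'E'
from h import *
z=-.0085
to((-.16,.009,z,.28),(-.13,.009,z,.28),(-.115,.009,z,.28),(-.105,.009,z,.28),(-.1,.009,z,.28))
E
```

```text
t 3.08 board [-0.1857  0.0089 -0.0096] tilt 0.279 yaw 0.0 F board [-0.8 -1.  -0.1] w 0.08473703194546874
(-0.16, 0.009, -0.0085, 0.28) dp [0.025, -0.0, 0.006] tw [0.0, 0.001, 0.0]
(-0.13, 0.009, -0.0085, 0.28) dp [0.0538, -0.0, 0.0143] tw [0.0, 0.001, 0.0]
(-0.115, 0.009, -0.0085, 0.28) dp [0.0682, -0.0, 0.0184] tw [0.0, 0.001, 0.0]
(-0.105, 0.009, -0.0085, 0.28) dp [0.0779, -0.0, 0.0212] tw [0.0, 0.001, 0.0]
(-0.1, 0.009, -0.0085, 0.28) dp [0.0827, -0.0, 0.0225] tw [0.0, 0.001, 0.0]
```

Call:
jog_arm(rows=[{"delta_pos": [0.01, 0, 0.0029], "twist": [0, 0, 0], "fingers": 0.085}, {"delta_pos": [0.02, 0, 0.0057], "twist": [0, 0, 0], "fingers": 0.085}, {"delta_pos": [0.026, 0, 0.0075], "twist": [0, 0, 0], "fingers": 0.085}, {"delta_pos": [0.031, 0, 0.0089], "twist": [0, 0, 0], "fingers": 0.085}, {"delta_pos": [0.036, 0, 0.0103], "twist": [0, 0, 0], "fingers": 0.085}, {"delta_pos": [0.041, 0, 0.0117], "twist": [0, 0, 0], "fingers": 0.085}, {"delta_pos": [0.046, 0, 0.0132], "twist": [0, 0, 0], "fingers": 0.085}, {"delta_pos": [0.051, 0, 0.0146], "twist": [0, 0, 0], "fingers": 0.085}, {"delta_pos": [0.056, 0, 0.016], "twist": [0, 0, 0], "fingers": 0.085}, {"delta_pos": [0.061, 0, 0.0174], "twist": [0, 0, 0], "fingers": 0.085}, {"delta_pos": [0.066, 0, 0.0188], "twist": [0, 0, 0], "fingers": 0.085}, {"delta_pos": [0.07, 0, 0.02], "twist": [0, 0, 0], "fingers": 0.085}, {"delta_pos": [0.07, 0, 0.02], "twist": [0, 0, 0], "fingers": 0.085}])

```text
clock: 4.17
position: [0.5768, -0.1344, -0.0093]
eef_rot: [0.666, 0.733, 0.094, -0.103]
force: [0.2, -0.0, -0.4]
gripper_width: 0.0846
gripper_force: 0.2
```

```bash
python3 - <<'E'
from h import *
z=-.009
to((-.105,.009,z,.28),(-.1,.009,z,.28))
im=imaging.capture("wrist"); cv2.imwrite("pics/w3.png",cv2.resize(im[:,:,::-1],None,fx=1.4,fy=1.4))
E
```

```text
t 4.17 board [-0.1116  0.0088 -0.0093] tilt 0.28 yaw 0.001 F board [-0.  -0.2 -0.4] w 0.08456044453093445
(-0.105, 0.009, -0.009, 0.28) dp [0.0064, -0.0002, 0.0015] tw [0.0, 0.0, 0.001]
(-0.1, 0.009, -0.009, 0.28) dp [0.0113, -0.0002, 0.0029] tw [0.0, 0.0, 0.001]
```

View pics/w3.png

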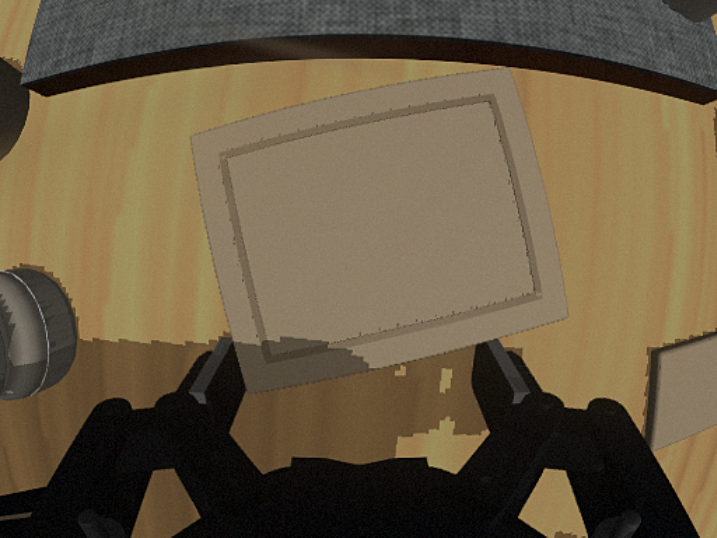

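The near-left lid corner (248,390) slipped inside the left finger. The near-right corner is at (568,317), the far-right (510,68) and the far-left (192,135). I'll measure those corners, back off, shift sideways and re-push.

```bash
cat >> h.py <<'E'
def wray(u,v,z,s=1.4):
    m=imaging.camera_model("wrist");K=np.array(m["camera_matrix"]);M=np.array(m["R"]);c=-M.T@np.array(m["t"])
    d=np.array([u/s-K[0,2],v/s-K[1,2]]);r=np.hypot(*d);th=r/K[0,0];D=M.T@np.r_[np.sin(th)*d/r,np.cos(th)]
    q=c+D*(z-c[2])/D[2]-O;return np.round([q@XB,q@YB],4)
E
python3 - <<'E'
from h import *
for c in [(248,390),(568,317),(510,68),(192,135)]: print(wray(*c,.017))
for c in [(500,36),(100,68),(640,75)]: print("edge",wray(*c,.02))
to((-.17,.009,-.009,.28),(-.17,-.015,-.009,.28),(-.1,-.015,-.009,.28))
E
```

```text
[-0.1232  0.0473]
[-0.0988 -0.0644]
[-0.0103 -0.0443]
[-0.0356  0.0671]
edge [ 0.0011 -0.0406]
edge [-0.0042  0.1097]
edge [-0.0049 -0.1021]
t 4.22 board [-0.1122  0.0088 -0.0093] tilt 0.28 yaw 0.001 F board [-0.7 -0.8 -0.9] w 0.08498016477285801
(-0.17, 0.009, -0.009, 0.28) dp [-0.0554, -0.0002, -0.0163] tw [0.0, 0.0, 0.001]
(-0.17, -0.015, -0.009, 0.28) dp [-0.0555, 0.0238, -0.0163] tw [0.0, 0.0, 0.001]
(-0.1, -0.015, -0.009, 0.28) dp [0.0118, 0.0239, 0.003] tw [0.0, 0.0, 0.001]
```

Call:
jog_arm(rows=[{"delta_pos": [-0.02, 0, -0.006], "twist": [0, 0, 0], "fingers": 0.085}, {"delta_pos": [-0.045, 0, -0.013], "twist": [0, 0, 0], "fingers": 0.085}, {"delta_pos": [-0.045, 0.022, -0.013], "twist": [0, 0, 0], "fingers": 0.085}, {"delta_pos": [-0.045, 0.022, -0.013], "twist": [0, 0, 0], "fingers": 0.085}, {"delta_pos": [-0.03, 0.022, -0.0087], "twist": [0, 0, 0], "fingers": 0.085}, {"delta_pos": [-0.02, 0.022, -0.0058], "twist": [0, 0, 0], "fingers": 0.085}, {"delta_pos": [-0.015, 0.022, -0.0043], "twist": [0, 0, 0], "fingers": 0.085}, {"delta_pos": [-0.011, 0.022, -0.0032], "twist": [0, 0, 0], "fingers": 0.085}, {"delta_pos": [-0.007, 0.022, -0.002], "twist": [0, 0, 0], "fingers": 0.085}, {"delta_pos": [-0.004, 0.022, -0.0011], "twist": [0, 0, 0], "fingers": 0.085}, {"delta_pos": [-0.001, 0.022, -0.0003], "twist": [0, 0, 0], "fingers": 0.085}, {"delta_pos": [0.001, 0.022, 0.0003], "twist": [0, 0, 0], "fingers": 0.085}, {"delta_pos": [0.004, 0.022, 0.0011], "twist": [0, 0, 0], "fingers": 0.085}, {"delta_pos": [0.006, 0.022, 0.0017], "twist": [0, 0, 0], "fingers": 0.085}, {"delta_pos": [0.006, 0.022, 0.0017], "twist": [0, 0, 0], "fingers": 0.085}])

```text
clock: 5.47
position: [0.598, -0.1269, -0.0094]
eef_rot: [0.666, 0.733, 0.094, -0.103]
force: [-0.9, -0.2, 0.3]
gripper_width: 0.0847
gripper_force: 0.4
```

```bash
python3 - <<'E'
from h import *
z=-.009
to((-.1,-.013,z,.28),(-.096,-.013,z,.28))
im=imaging.capture("wrist"); cv2.imwrite("pics/w4.png",cv2.resize(im[:,:,::-1],None,fx=1.4,fy=1.4))
E
```

```text
t 5.47 board [-0.1062 -0.013  -0.0094] tilt 0.279 yaw 0.001 F board [-0.2  0.9  0.3] w 0.08474675726483735
(-0.1, -0.013, -0.009, 0.28) dp [0.0061, -0.0, 0.0013] tw [0.0, 0.001, 0.001]
(-0.096, -0.013, -0.009, 0.28) dp [0.0099, -0.0, 0.0024] tw [0.0, 0.001, 0.001]
```

View pics/w4.png

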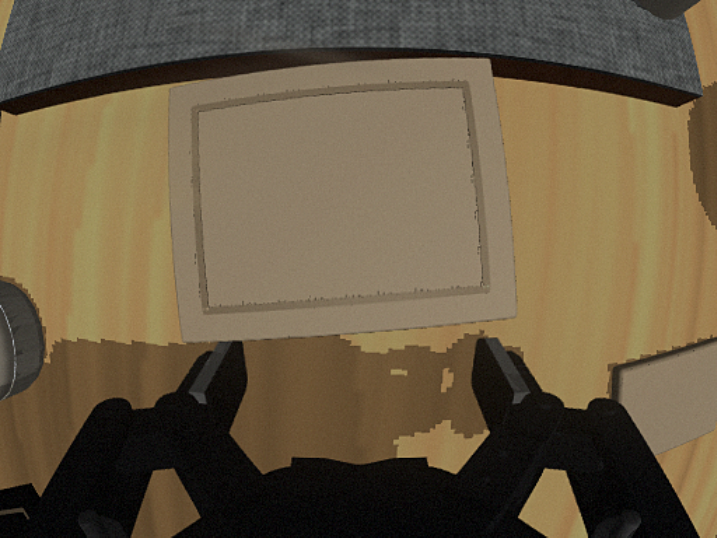

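The lid has nearly squared up. Its near side runs (185,342)-(515,318) and its far-right corner (490,60) is at the board edge. I'll push on gently.

Call:
jog_arm(rows=[{"delta_pos": [0.002, 0, 0.0006], "twist": [0, 0, 0], "fingers": 0.085}, {"delta_pos": [0.004, 0, 0.0012], "twist": [0, 0, 0], "fingers": 0.085}, {"delta_pos": [0.006, 0, 0.0017], "twist": [0, 0, 0], "fingers": 0.085}, {"delta_pos": [0.006, 0, 0.0017], "twist": [0, 0, 0], "fingers": 0.085}])

```text
clock: 5.85
position: [0.5974, -0.1205, -0.0094]
eef_rot: [0.666, 0.733, 0.094, -0.103]
force: [-0.3, -1.1, -1.2]
gripper_width: 0.0854
gripper_force: 0.5
```

Call:
jog_arm(rows=[{"delta_pos": [0.002, 0, 0.0006], "twist": [0, 0, 0], "fingers": 0.085}, {"delta_pos": [0.004, 0, 0.0012], "twist": [0, 0, 0], "fingers": 0.085}, {"delta_pos": [0.004, 0, 0.0012], "twist": [0, 0, 0], "fingers": 0.085}])

```text
clock: 6.1
position: [0.5973, -0.119, -0.0094]
eef_rot: [0.667, 0.732, 0.093, -0.102]
force: [-1.0, -10.9, 2.0]
gripper_width: 0.0848
gripper_force: 5.2
```

```bash
python3 - <<'E'
from h import *
show()
im=imaging.capture("wrist"); cv2.imwrite("pics/w5.png",cv2.resize(im[:,:,::-1],None,fx=1.4,fy=1.4))
E
```

```text
t 6.1 board [-0.0983 -0.013  -0.0094] tilt 0.276 yaw -0.001 F board [-10.8   2.    2. ] w 0.08479393298311148
```

View pics/w5.png

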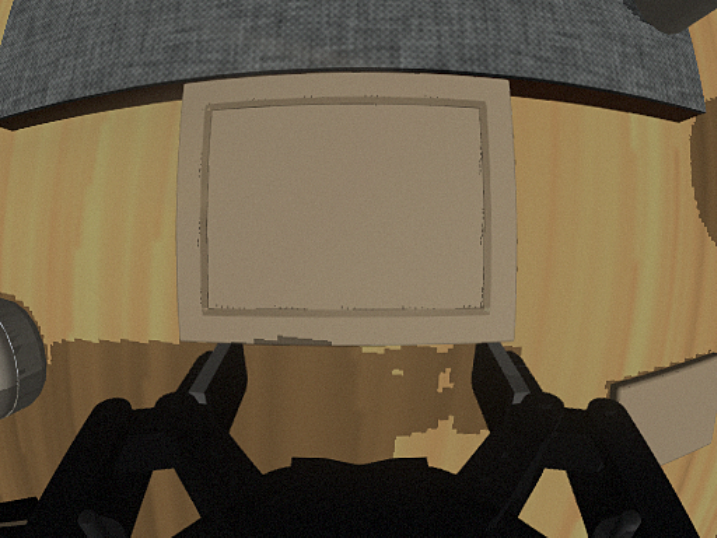

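The lid is square against the board edge: far side (185,82)-(510,80), near side (180,342)-(515,342), pressed at about 11 N. Next I'll compute the tipping arc.

```bash
cat >> h.py <<'E'
def r(t): return np.array([.011*np.cos(t)-.016*np.sin(t),.011*np.sin(t)+.016*np.cos(t)])
def arc(phis,ts,p0,t0,press=0.):
    """rows (deltas from commanded state at phi=p0 deg,tilt=t0)"""
    def tcp(ph,t):
        a=np.radians(ph);return np.array([-.092*np.cos(a)-.008*np.sin(a),.092*np.sin(a)-.008*np.cos(a)])-r(t)
    b=tcp(p0,t0)
    for i,(ph,t) in enumerate(zip(phis,ts)):
        d=tcp(ph,t)-b+[press*(i+1)/len(phis),0]
        print(ph,round(t,3),"dp",np.round([d[0]*np.cos(t0)+d[1]*np.sin(t0),0,d[0]*np.sin(t0)-d[1]*np.cos(t0)],4).tolist(),"tw",round(t-t0,3))
E
python3 - <<'E'
from h import *
ph=np.arange(1.5,18.1,1.5);arc(ph,.28+ph*.006,0,.28)
E
```

```text
1.5 0.289 dp [0.0006, 0.0, -0.0023] tw 0.009
3.0 0.298 dp [0.0013, 0.0, -0.0045] tw 0.018
4.5 0.307 dp [0.0021, 0.0, -0.0068] tw 0.027
6.0 0.316 dp [0.0029, 0.0, -0.009] tw 0.036
7.5 0.325 dp [0.0038, 0.0, -0.0112] tw 0.045
9.0 0.334 dp [0.0048, 0.0, -0.0134] tw 0.054
10.5 0.343 dp [0.0058, 0.0, -0.0156] tw 0.063
12.0 0.352 dp [0.0068, 0.0, -0.0177] tw 0.072
13.5 0.361 dp [0.008, 0.0, -0.0198] tw 0.081
15.0 0.37 dp [0.0092, 0.0, -0.0219] tw 0.09
16.5 0.379 dp [0.0104, 0.0, -0.024] tw 0.099
18.0 0.388 dp [0.0117, 0.0, -0.026] tw 0.108
```

Call:
jog_arm(rows=[{"delta_pos": [0.0006, 0, -0.0023], "twist": [0, 0.009, 0], "fingers": 0.085}, {"delta_pos": [0.0013, 0, -0.0045], "twist": [0, 0.018, 0], "fingers": 0.085}, {"delta_pos": [0.0021, 0, -0.0068], "twist": [0, 0.027, 0], "fingers": 0.085}, {"delta_pos": [0.0029, 0, -0.009], "twist": [0, 0.036, 0], "fingers": 0.085}, {"delta_pos": [0.0038, 0, -0.0112], "twist": [0, 0.045, 0], "fingers": 0.085}, {"delta_pos": [0.0048, 0, -0.0134], "twist": [0, 0.054, 0], "fingers": 0.085}, {"delta_pos": [0.0048, 0, -0.0134], "twist": [0, 0.054, 0], "fingers": 0.085}])

```text
clock: 6.73
position: [0.5972, -0.1179, 0.0049]
eef_rot: [0.664, 0.729, 0.112, -0.122]
force: [-1.1, -9.2, -1.8]
gripper_width: 0.0852
gripper_force: 4.6
```

```bash
python3 - <<'E'
from h import *
show()
im=imaging.capture("wrist"); s=imaging.capture("scene"); cv2.imwrite("pics/w6.png",np.hstack([cv2.resize(im[:,:,::-1],(400,300)),cv2.resize(s[140:320,140:380,::-1],(400,300))]))
E
```

```text
t 6.73 board [-0.0972 -0.0131  0.0049] tilt 0.332 yaw -0.001 F board [-9.1  1.9 -1.8] w 0.08521827936641034
```

View pics/w6.png

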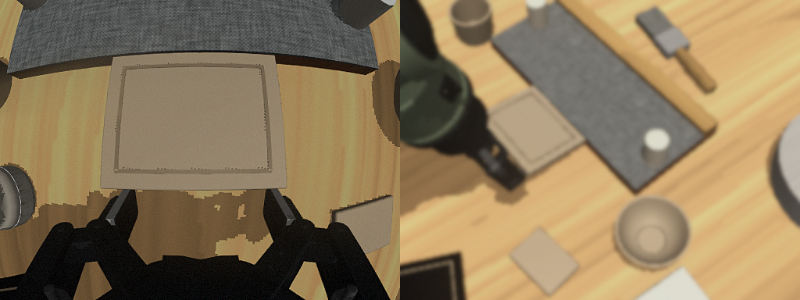

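Near edge width held while the far side shrank in the wrist view, and Fz = -1.8 N, so the near side is lifting. I'll continue the arc.

```bash
python3 - <<'E'
from h import *
ph=np.arange(11,41.1,2.);arc(ph,.28+ph*.006,9,.334)
E
```

```text
11.0 0.346 dp [0.0015, 0.0, -0.0028] tw 0.012
13.0 0.358 dp [0.0031, 0.0, -0.0056] tw 0.024
15.0 0.37 dp [0.0048, 0.0, -0.0083] tw 0.036
17.0 0.382 dp [0.0067, 0.0, -0.011] tw 0.048
19.0 0.394 dp [0.0086, 0.0, -0.0136] tw 0.06
21.0 0.406 dp [0.0106, 0.0, -0.0161] tw 0.072
23.0 0.418 dp [0.0127, 0.0, -0.0186] tw 0.084
25.0 0.43 dp [0.0149, 0.0, -0.021] tw 0.096
27.0 0.442 dp [0.0172, 0.0, -0.0234] tw 0.108
29.0 0.454 dp [0.0195, 0.0, -0.0256] tw 0.12
31.0 0.466 dp [0.022, 0.0, -0.0279] tw 0.132
33.0 0.478 dp [0.0245, 0.0, -0.03] tw 0.144
35.0 0.49 dp [0.0271, 0.0, -0.032] tw 0.156
37.0 0.502 dp [0.0298, 0.0, -0.034] tw 0.168
39.0 0.514 dp [0.0326, 0.0, -0.0359] tw 0.18
41.0 0.526 dp [0.0354, 0.0, -0.0377] tw 0.192
```

Call:
jog_arm(rows=[{"delta_pos": [0.0015, 0, -0.0028], "twist": [0, 0.012, 0], "fingers": 0.085}, {"delta_pos": [0.0031, 0, -0.0056], "twist": [0, 0.024, 0], "fingers": 0.085}, {"delta_pos": [0.0048, 0, -0.0083], "twist": [0, 0.036, 0], "fingers": 0.085}, {"delta_pos": [0.0067, 0, -0.011], "twist": [0, 0.048, 0], "fingers": 0.085}, {"delta_pos": [0.0086, 0, -0.0136], "twist": [0, 0.06, 0], "fingers": 0.085}, {"delta_pos": [0.0106, 0, -0.0161], "twist": [0, 0.072, 0], "fingers": 0.085}, {"delta_pos": [0.0127, 0, -0.0186], "twist": [0, 0.084, 0], "fingers": 0.085}, {"delta_pos": [0.0149, 0, -0.021], "twist": [0, 0.096, 0], "fingers": 0.085}])

```text
clock: 7.5
position: [0.5966, -0.1105, 0.0296]
eef_rot: [0.658, 0.722, 0.143, -0.157]
force: [-0.2, -9.5, 2.4]
gripper_width: 0.0851
gripper_force: 3.6
```

```bash
python3 - <<'E'
from h import *
show()
p,_=pose(-.096+0,-.013,-.0094,.28)
ph=np.arange(27,57.1,2.);arc(ph,.28+ph*.006,25,.43)
E
```

```text
t 7.5 board [-0.0897 -0.0131  0.0296] tilt 0.428 yaw -0.001 F board [-9.4  1.1  2.4] w 0.08513019858581646
27.0 0.442 dp [0.0025, 0.0, -0.0021] tw 0.012
29.0 0.454 dp [0.0051, 0.0, -0.0042] tw 0.024
31.0 0.466 dp [0.0077, 0.0, -0.0061] tw 0.036
33.0 0.478 dp [0.0105, 0.0, -0.008] tw 0.048
35.0 0.49 dp [0.0133, 0.0, -0.0098] tw 0.06
37.0 0.502 dp [0.0161, 0.0, -0.0115] tw 0.072
39.0 0.514 dp [0.019, 0.0, -0.0131] tw 0.084
41.0 0.526 dp [0.022, 0.0, -0.0146] tw 0.096
43.0 0.538 dp [0.0251, 0.0, -0.016] tw 0.108
45.0 0.55 dp [0.0282, 0.0, -0.0173] tw 0.12
47.0 0.562 dp [0.0313, 0.0, -0.0186] tw 0.132
49.0 0.574 dp [0.0345, 0.0, -0.0197] tw 0.144
51.0 0.586 dp [0.0377, 0.0, -0.0207] tw 0.156
53.0 0.598 dp [0.041, 0.0, -0.0216] tw 0.168
55.0 0.61 dp [0.0443, 0.0, -0.0224] tw 0.18
57.0 0.622 dp [0.0476, 0.0, -0.0231] tw 0.192
```

Call:
jog_arm(rows=[{"delta_pos": [0.0024, 0, -0.0021], "twist": [0, 0.012, 0], "fingers": 0.085}, {"delta_pos": [0.0049, 0, -0.0042], "twist": [0, 0.024, 0], "fingers": 0.085}, {"delta_pos": [0.0074, 0, -0.0061], "twist": [0, 0.036, 0], "fingers": 0.085}, {"delta_pos": [0.0101, 0, -0.008], "twist": [0, 0.048, 0], "fingers": 0.085}, {"delta_pos": [0.0128, 0, -0.0098], "twist": [0, 0.06, 0], "fingers": 0.085}, {"delta_pos": [0.0155, 0, -0.0115], "twist": [0, 0.072, 0], "fingers": 0.085}, {"delta_pos": [0.0183, 0, -0.0131], "twist": [0, 0.084, 0], "fingers": 0.085}, {"delta_pos": [0.0212, 0, -0.0146], "twist": [0, 0.096, 0], "fingers": 0.085}, {"delta_pos": [0.0242, 0, -0.016], "twist": [0, 0.108, 0], "fingers": 0.085}, {"delta_pos": [0.0272, 0, -0.0173], "twist": [0, 0.12, 0], "fingers": 0.085}])

```text
clock: 8.33
position: [0.5947, -0.0912, 0.0568]
eef_rot: [0.648, 0.712, 0.183, -0.201]
force: [0.2, -0.5, -0.7]
gripper_width: 0.0849
gripper_force: 0.0
```

```bash
python3 - <<'E'
from h import *
show()
im=imaging.capture("wrist"); s=imaging.capture("scene"); cv2.imwrite("pics/w7.png",np.hstack([cv2.resize(im[:,:,::-1],(400,300)),cv2.resize(s[140:320,140:380,::-1],(400,300))]))
ph=np.arange(47.5,90.1,2.5);arc(ph,.55-(ph-45)*.006,45,.55)
E
```

```text
t 8.33 board [-0.0703 -0.013   0.0568] tilt 0.55 yaw 0.0 F board [-0.5 -0.1 -0.7] w 0.08493306179506435
47.5 0.535 dp [0.0036, 0.0, -0.0014] tw -0.015
50.0 0.52 dp [0.0073, 0.0, -0.0026] tw -0.03
52.5 0.505 dp [0.011, 0.0, -0.0036] tw -0.045
55.0 0.49 dp [0.0147, 0.0, -0.0044] tw -0.06
57.5 0.475 dp [0.0185, 0.0, -0.0051] tw -0.075
60.0 0.46 dp [0.0223, 0.0, -0.0056] tw -0.09
62.5 0.445 dp [0.0261, 0.0, -0.006] tw -0.105
65.0 0.43 dp [0.0299, 0.0, -0.0061] tw -0.12
67.5 0.415 dp [0.0337, 0.0, -0.0061] tw -0.135
70.0 0.4 dp [0.0375, 0.0, -0.006] tw -0.15
72.5 0.385 dp [0.0413, 0.0, -0.0056] tw -0.165
75.0 0.37 dp [0.045, 0.0, -0.0051] tw -0.18
77.5 0.355 dp [0.0488, 0.0, -0.0044] tw -0.195
80.0 0.34 dp [0.0524, 0.0, -0.0036] tw -0.21
82.5 0.325 dp [0.0561, 0.0, -0.0026] tw -0.225
85.0 0.31 dp [0.0597, 0.0, -0.0014] tw -0.24
87.5 0.295 dp [0.0632, 0.0, -0.0] tw -0.255
90.0 0.28 dp [0.0666, 0.0, 0.0015] tw -0.27
```

```bash
cat >> h.py <<'E'
def mask():
    a=imaging.capture("wrist");hsv=cv2.cvtColor(cv2.GaussianBlur(a,(3,3),0),cv2.COLOR_RGB2HSV)
    m=((hsv[:,:,0]<25)&(hsv[:,:,1]>40)&(hsv[:,:,1]<95)&(hsv[:,:,2]>60)).astype(np.uint8)
    m=cv2.morphologyEx(m,cv2.MORPH_CLOSE,np.ones((9,9)));c,_=cv2.findContours(m,0,2)
    for k in sorted(c,key=cv2.contourArea)[-3:]: print(cv2.contourArea(k),cv2.approxPolyDP(k,6,True)[:,0].tolist())
    return a,hsv
def wproj(bx,by,z):
    m=imaging.camera_model("wrist");K=np.array(m["camera_matrix"]);q=np.array(m["R"])@(O+bx*XB+by*YB+[0,0,z])+np.array(m["t"])
    th=np.arctan2(np.hypot(*q[:2]),q[2]);return np.round(K[:2,2]+K[0,0]*th*q[:2]/np.hypot(*q[:2])).astype(int)
def hyp(ph,px=0.,pz=.017,y=-.008):
    """px,pz: top corner of edge_b; corners: b top, a top, a bottom"""
    a=np.radians(ph);rot=lambda x,z:(px+x*np.cos(a)+z*np.sin(a),pz-x*np.sin(a)+z*np.cos(a))
    print(ph,[wproj(*(lambda q:(q[0],y+s*.058,q[1]))(rot(*v))).tolist() for v in [(0,0),(-.092,0),(-.092,-.008)] for s in (1,-1)])
E
python3 - <<'E'
from h import *
a,h=mask()
for u in (150,256,330): print(u,[(v,h[v,u].tolist()) for v in range(10,340,22)])
for p in (0,20,35,45): hyp(p)
hyp(45,-.003,.006)
E
```

```text
2990.5 [[92, 43], [71, 36], [82, 38], [82, 58], [54, 62], [72, 81], [58, 143], [36, 135], [17, 114], [0, 116], [0, 185], [11, 189], [26, 149], [57, 151], [71, 92], [92, 88], [103, 73], [89, 56]]
4214.5 [[478, 131], [459, 162], [461, 194], [478, 220], [511, 230], [511, 140]]
20461.5 [[328, 164], [173, 162], [167, 240], [151, 251], [158, 242], [173, 243], [172, 288], [331, 289]]
150 [(10, [19, 126, 186]), (32, [18, 155, 56]), (54, [38, 10, 98]), (76, [50, 9, 89]), (98, [70, 8, 92]), (120, [90, 3, 97]), (142, [30, 17, 106]), (164, [23, 101, 184]), (186, [20, 112, 184]), (208, [20, 115, 184]), (230, [20, 114, 184]), (252, [15, 38, 40]), (274, [23, 70, 29]), (296, [21, 78, 23]), (318, [0, 26, 20])]
256 [(10, [18, 142, 169]), (32, [45, 6, 88]), (54, [60, 5, 96]), (76, [80, 9, 89]), (98, [68, 11, 97]), (120, [80, 8, 93]), (142, [60, 5, 94]), (164, [18, 67, 167]), (186, [18, 67, 167]), (208, [18, 68, 169]), (230, [19, 67, 172]), (252, [18, 65, 172]), (274, [17, 69, 159]), (296, [16, 126, 125]), (318, [16, 133, 119])]
330 [(10, [18, 138, 174]), (32, [75, 10, 105]), (54, [70, 8, 101]), (76, [60, 3, 99]), (98, [90, 5, 94]), (120, [75, 5, 99]), (142, [60, 5, 95]), (164, [19, 118, 184]), (186, [19, 102, 157]), (208, [18, 73, 161]), (230, [17, 66, 175]), (252, [17, 62, 177]), (274, [18, 69, 107]), (296, [19, 116, 178]), (318, [19, 117, 181])]
0 [[173, 150], [328, 150], [166, 276], [334, 277], [170, 276], [331, 276]]
20 [[173, 150], [328, 150], [151, 270], [347, 271], [155, 274], [344, 275]]
35 [[173, 150], [328, 150], [138, 250], [359, 251], [142, 259], [355, 260]]
45 [[173, 150], [328, 150], [130, 229], [367, 229], [134, 241], [363, 242]]
45 [[176, 159], [325, 159], [138, 237], [359, 237], [141, 248], [356, 248]]
```

The wrist-camera contours show the lid flat on the table again, shifted back about 8 mm: edge_b slid down the board face and the lid dropped off the fingertips. Retry with more finger overlap (a smaller starting tilt) and an arc that lets edge_b sit low, at table level.

```bash
cat >> h.py <<'E'
def tcp2(ph,t,s=.0185):
    a=np.radians(ph);sn,c=np.sin(a),np.cos(a);T=max(.017*c-.012*sn,.008*c)
    A=np.array([-.092*c-.008*sn,T+.092*sn-.008*c])
    return A-[.011*np.cos(t)-s*np.sin(t),.011*np.sin(t)+s*np.cos(t)]
def arc2(phis,ts,p0,t0,press=None):
    b=tcp2(p0,t0);press=np.zeros(len(phis)) if press is None else press
    for ph,t,pr in zip(phis,ts,press):
        d=tcp2(ph,t)-b+[pr,0]
        print(ph,round(t,3),"dp",np.round([d[0]*np.cos(t0)+d[1]*np.sin(t0),0,d[0]*np.sin(t0)-d[1]*np.cos(t0)],4).tolist(),"tw",round(t-t0,3))
E
python3 - <<'E'
from h import *
show();print("corners",[wray(u,v,.017,1.).tolist() for u,v in [(173,162),(328,164),(331,289),(172,288)]])
to((-.12,-.01,.07,.45),(-.15,-.01,.05,.1),(-.15,-.01,-.0105,.1))
print(tcp2(0,.1))
E
```

```text
t 8.48 board [-0.0706 -0.0131  0.0566] tilt 0.549 yaw 0.0 F board [0.3 0.5 0.2] w 0.08476381279523912
corners [[-0.0091, 0.049], [-0.0108, -0.0649], [-0.1002, -0.0638], [-0.0999, 0.0458]]
t 8.48 board [-0.0706 -0.0131  0.0566] tilt 0.549 yaw 0.0 F board [0.3 0.5 0.2] w 0.08476381279523912
(-0.12, -0.01, 0.07, 0.45) dp [-0.0351, -0.0031, -0.0373] tw [0.0, -0.099, 0.0]
(-0.15, -0.01, 0.05, 0.1) dp [-0.0711, -0.0031, -0.0359] tw [0.0, -0.449, 0.0]
(-0.15, -0.01, -0.0105, 0.1) dp [-0.1027, -0.0031, 0.0157] tw [0.0, -0.449, 0.0]
[-0.10109813 -0.01050574]
```

Call:
jog_arm(rows=[{"delta_pos": [-0.018, -0.001, -0.018], "twist": [0, -0.05, 0], "fingers": 0.085}, {"delta_pos": [-0.035, -0.003, -0.037], "twist": [0, -0.1, 0], "fingers": 0.085}, {"delta_pos": [-0.05, -0.003, -0.037], "twist": [0, -0.2, 0], "fingers": 0.085}, {"delta_pos": [-0.06, -0.003, -0.036], "twist": [0, -0.3, 0], "fingers": 0.085}, {"delta_pos": [-0.071, -0.003, -0.036], "twist": [0, -0.4, 0], "fingers": 0.085}, {"delta_pos": [-0.071, -0.003, -0.036], "twist": [0, -0.449, 0], "fingers": 0.085}, {"delta_pos": [-0.083, -0.003, -0.016], "twist": [0, -0.449, 0], "fingers": 0.085}, {"delta_pos": [-0.095, -0.003, 0.003], "twist": [0, -0.449, 0], "fingers": 0.085}, {"delta_pos": [-0.1, -0.003, 0.0113], "twist": [0, -0.449, 0], "fingers": 0.085}, {"delta_pos": [-0.1027, -0.003, 0.0157], "twist": [0, -0.449, 0], "fingers": 0.085}, {"delta_pos": [-0.1027, -0.003, 0.0157], "twist": [0, -0.449, 0], "fingers": 0.085}])

```text
clock: 9.4
position: [0.5989, -0.1706, -0.0111]
eef_rot: [0.672, 0.739, 0.034, -0.038]
force: [0.4, 0.9, 0.1]
gripper_width: 0.0848
gripper_force: 0.0
```

```bash
python3 - <<'E'
from h import *
z=-.0105
to((-.12,-.01,z,.1),(-.11,-.01,z,.1),(-.104,-.01,z,.1),(-.098,-.01,z,.1))
E
```

```text
t 9.4 board [-0.1498 -0.0098 -0.0111] tilt 0.101 yaw 0.0 F board [ 0.8 -0.5  0.1] w 0.08476673994795325
(-0.12, -0.01, -0.0105, 0.1) dp [0.0297, 0.0002, 0.0024] tw [-0.001, -0.001, 0.0]
(-0.11, -0.01, -0.0105, 0.1) dp [0.0397, 0.0002, 0.0034] tw [-0.001, -0.001, 0.0]
(-0.104, -0.01, -0.0105, 0.1) dp [0.0456, 0.0002, 0.004] tw [-0.001, -0.001, 0.0]
(-0.098, -0.01, -0.0105, 0.1) dp [0.0516, 0.0002, 0.0046] tw [-0.001, -0.001, 0.0]
```

Call:
jog_arm(rows=[{"delta_pos": [0.015, 0, 0.0012], "twist": [0, 0, 0], "fingers": 0.085}, {"delta_pos": [0.03, 0, 0.0026], "twist": [0, 0, 0], "fingers": 0.085}, {"delta_pos": [0.035, 0, 0.0031], "twist": [0, 0, 0], "fingers": 0.085}, {"delta_pos": [0.039, 0, 0.0035], "twist": [0, 0, 0], "fingers": 0.085}, {"delta_pos": [0.042, 0, 0.0038], "twist": [0, 0, 0], "fingers": 0.085}, {"delta_pos": [0.045, 0, 0.0041], "twist": [0, 0, 0], "fingers": 0.085}, {"delta_pos": [0.048, 0, 0.0044], "twist": [0, 0, 0], "fingers": 0.085}, {"delta_pos": [0.05, 0, 0.0046], "twist": [0, 0, 0], "fingers": 0.085}, {"delta_pos": [0.05, 0, 0.0046], "twist": [0, 0, 0], "fingers": 0.085}])

```text
clock: 10.15
position: [0.5949, -0.1225, -0.0098]
eef_rot: [0.673, 0.738, 0.033, -0.036]
force: [2.5, -9.9, 2.9]
gripper_width: 0.085
gripper_force: 4.6
```

```bash
python3 - <<'E'
from h import *
show()
ph=np.arange(1.5,31,1.5);arc2(ph,.1+ph*.008,0,.1)
E
```

```text
t 10.15 board [-0.1015 -0.0103 -0.0098] tilt 0.098 yaw -0.001 F board [-10.   -1.6   2.9] w 0.08498173181807255
1.5 0.112 dp [0.0003, 0.0, -0.002] tw 0.012
3.0 0.124 dp [0.0006, 0.0, -0.0039] tw 0.024
4.5 0.136 dp [0.001, 0.0, -0.0059] tw 0.036
6.0 0.148 dp [0.0014, 0.0, -0.0078] tw 0.048
7.5 0.16 dp [0.0019, 0.0, -0.0097] tw 0.06
9.0 0.172 dp [0.0025, 0.0, -0.0116] tw 0.072
10.5 0.184 dp [0.0031, 0.0, -0.0135] tw 0.084
12.0 0.196 dp [0.0038, 0.0, -0.0154] tw 0.096
13.5 0.208 dp [0.0046, 0.0, -0.0172] tw 0.108
15.0 0.22 dp [0.0054, 0.0, -0.019] tw 0.12
16.5 0.232 dp [0.0063, 0.0, -0.0208] tw 0.132
18.0 0.244 dp [0.0072, 0.0, -0.0226] tw 0.144
19.5 0.256 dp [0.0082, 0.0, -0.0243] tw 0.156
21.0 0.268 dp [0.0093, 0.0, -0.026] tw 0.168
22.5 0.28 dp [0.0104, 0.0, -0.0277] tw 0.18
24.0 0.292 dp [0.0116, 0.0, -0.0294] tw 0.192
25.5 0.304 dp [0.0128, 0.0, -0.031] tw 0.204
27.0 0.316 dp [0.0141, 0.0, -0.0326] tw 0.216
28.5 0.328 dp [0.0155, 0.0, -0.0342] tw 0.228
30.0 0.34 dp [0.0169, 0.0, -0.0357] tw 0.24
```

Call:
jog_arm(rows=[{"delta_pos": [0.0003, 0, -0.002], "twist": [0, 0.012, 0], "fingers": 0.085}, {"delta_pos": [0.0006, 0, -0.0039], "twist": [0, 0.024, 0], "fingers": 0.085}, {"delta_pos": [0.0009, 0, -0.0059], "twist": [0, 0.036, 0], "fingers": 0.085}, {"delta_pos": [0.0012, 0, -0.0078], "twist": [0, 0.048, 0], "fingers": 0.085}, {"delta_pos": [0.0017, 0, -0.0097], "twist": [0, 0.06, 0], "fingers": 0.085}, {"delta_pos": [0.0022, 0, -0.0116], "twist": [0, 0.072, 0], "fingers": 0.085}, {"delta_pos": [0.0028, 0, -0.0135], "twist": [0, 0.084, 0], "fingers": 0.085}, {"delta_pos": [0.0034, 0, -0.0154], "twist": [0, 0.096, 0], "fingers": 0.085}, {"delta_pos": [0.0034, 0, -0.0154], "twist": [0, 0.096, 0], "fingers": 0.085}])

```text
clock: 10.9
position: [0.5944, -0.1204, 0.0057]
eef_rot: [0.67, 0.735, 0.066, -0.072]
force: [1.7, -5.6, -0.5]
gripper_width: 0.0848
gripper_force: 2.9
```

```bash
python3 - <<'E'
from h import *
show();a,h=mask();hyp(0);hyp(12,0,.0142)
E
```

```text
t 10.9 board [-0.0994 -0.01    0.0057] tilt 0.196 yaw -0.001 F board [-5.7 -1.1 -0.5] w 0.08481768308045333
1708.0 [[23, 211], [0, 212], [9, 222], [0, 243], [14, 240], [21, 264], [0, 255], [10, 260], [12, 284], [0, 296], [45, 273], [25, 267], [25, 237], [45, 234]]
3185.0 [[502, 247], [433, 265], [429, 283], [447, 292], [462, 317], [491, 306]]
43605.5 [[140, 65], [132, 242], [151, 243], [152, 250], [356, 244], [361, 251], [372, 241], [361, 63], [246, 57]]
0 [[142, 62], [365, 61], [144, 237], [364, 236], [149, 233], [359, 232]]
12 [[143, 63], [364, 62], [131, 242], [376, 242], [138, 240], [370, 240]]
```

The lid matches 12° tilt, with a 5.7 N push. Continuing.

```bash
python3 - <<'E'
from h import *
ph=np.arange(14,45,2.);arc2(ph,.1+ph*.008,12,.196)
E
```

```text
14.0 0.212 dp [0.0013, 0.0, -0.0023] tw 0.016
16.0 0.228 dp [0.0026, 0.0, -0.0046] tw 0.032
18.0 0.244 dp [0.0041, 0.0, -0.0069] tw 0.048
20.0 0.26 dp [0.0056, 0.0, -0.009] tw 0.064
22.0 0.276 dp [0.0073, 0.0, -0.0112] tw 0.08
24.0 0.292 dp [0.0091, 0.0, -0.0132] tw 0.096
26.0 0.308 dp [0.0109, 0.0, -0.0152] tw 0.112
28.0 0.324 dp [0.0129, 0.0, -0.0171] tw 0.128
30.0 0.34 dp [0.0149, 0.0, -0.019] tw 0.144
32.0 0.356 dp [0.0171, 0.0, -0.0208] tw 0.16
34.0 0.372 dp [0.0193, 0.0, -0.0225] tw 0.176
36.0 0.388 dp [0.0216, 0.0, -0.0241] tw 0.192
38.0 0.404 dp [0.0241, 0.0, -0.026] tw 0.208
40.0 0.42 dp [0.0267, 0.0, -0.028] tw 0.224
42.0 0.436 dp [0.0293, 0.0, -0.0299] tw 0.24
44.0 0.452 dp [0.0321, 0.0, -0.0317] tw 0.256
```

Call:
jog_arm(rows=[{"delta_pos": [0.0013, 0, -0.0023], "twist": [0, 0.016, 0], "fingers": 0.085}, {"delta_pos": [0.0026, 0, -0.0046], "twist": [0, 0.032, 0], "fingers": 0.085}, {"delta_pos": [0.0041, 0, -0.0069], "twist": [0, 0.048, 0], "fingers": 0.085}, {"delta_pos": [0.0056, 0, -0.009], "twist": [0, 0.064, 0], "fingers": 0.085}, {"delta_pos": [0.0073, 0, -0.0112], "twist": [0, 0.08, 0], "fingers": 0.085}, {"delta_pos": [0.0091, 0, -0.0132], "twist": [0, 0.096, 0], "fingers": 0.085}, {"delta_pos": [0.0091, 0, -0.0132], "twist": [0, 0.096, 0], "fingers": 0.085}])

```text
clock: 11.53
position: [0.594, -0.1152, 0.0204]
eef_rot: [0.667, 0.731, 0.098, -0.107]
force: [1.9, -11.9, 2.2]
gripper_width: 0.0849
gripper_force: 5.6
```

```bash
python3 - <<'E'
from h import *
show();a,h=mask();hyp(0);hyp(20,0,.012);hyp(24,0,.0107);hyp(24,0,.017)
E
```

```text
t 11.53 board [-0.0941 -0.0101  0.0204] tilt 0.291 yaw -0.002 F board [-12.   -0.7   2.2] w 0.0849429422100631
2030.5 [[39, 217], [0, 220], [9, 234], [13, 223], [32, 232], [36, 268], [24, 268], [30, 291], [9, 297], [38, 289], [59, 270], [59, 242]]
2779.5 [[490, 251], [421, 268], [419, 288], [440, 286], [462, 316], [485, 307]]
35781.5 [[154, 84], [132, 240], [151, 242], [152, 250], [157, 243], [355, 243], [361, 251], [360, 242], [371, 239], [347, 83]]
0 [[155, 82], [352, 81], [153, 239], [354, 238], [158, 236], [350, 236]]
20 [[158, 85], [349, 84], [135, 238], [371, 237], [141, 240], [366, 240]]
24 [[158, 85], [349, 84], [131, 235], [375, 234], [137, 238], [369, 238]]
24 [[155, 82], [352, 81], [126, 237], [380, 237], [133, 241], [374, 241]]
```

```bash
python3 - <<'E'
from h import *
ph=np.arange(26,63,2.);arc2(ph,np.minimum(.1+ph*.008,.42),24,.292,-np.minimum((ph-24)*.0003,.0015))
E
```

```text
26.0 0.308 dp [0.0015, 0.0, -0.002] tw 0.016
28.0 0.324 dp [0.003, 0.0, -0.0039] tw 0.032
30.0 0.34 dp [0.005, 0.0, -0.0056] tw 0.048
32.0 0.356 dp [0.0073, 0.0, -0.0072] tw 0.064
34.0 0.372 dp [0.0096, 0.0, -0.0087] tw 0.08
36.0 0.388 dp [0.0121, 0.0, -0.0101] tw 0.096
38.0 0.404 dp [0.0147, 0.0, -0.0117] tw 0.112
40.0 0.42 dp [0.0175, 0.0, -0.0134] tw 0.128
42.0 0.42 dp [0.02, 0.0, -0.0152] tw 0.128
44.0 0.42 dp [0.0226, 0.0, -0.0169] tw 0.128
46.0 0.42 dp [0.0252, 0.0, -0.0184] tw 0.128
48.0 0.42 dp [0.0279, 0.0, -0.0199] tw 0.128
50.0 0.42 dp [0.0307, 0.0, -0.0213] tw 0.128
52.0 0.42 dp [0.0335, 0.0, -0.0226] tw 0.128
54.0 0.42 dp [0.0363, 0.0, -0.0237] tw 0.128
56.0 0.42 dp [0.0392, 0.0, -0.0248] tw 0.128
58.0 0.42 dp [0.0422, 0.0, -0.0257] tw 0.128
60.0 0.42 dp [0.0451, 0.0, -0.0266] tw 0.128
62.0 0.42 dp [0.0481, 0.0, -0.0273] tw 0.128
```

Call:
jog_arm(rows=[{"delta_pos": [0.0015, 0, -0.002], "twist": [0, 0.016, 0], "fingers": 0.085}, {"delta_pos": [0.003, 0, -0.0039], "twist": [0, 0.032, 0], "fingers": 0.085}, {"delta_pos": [0.005, 0, -0.0056], "twist": [0, 0.048, 0], "fingers": 0.085}, {"delta_pos": [0.0073, 0, -0.0072], "twist": [0, 0.064, 0], "fingers": 0.085}, {"delta_pos": [0.0073, 0, -0.0072], "twist": [0, 0.064, 0], "fingers": 0.085}])

```text
clock: 12.0
position: [0.5937, -0.1105, 0.0295]
eef_rot: [0.663, 0.727, 0.119, -0.13]
force: [0.6, -13.6, 5.0]
gripper_width: 0.0849
gripper_force: 5.8
```

```bash
python3 - <<'E'
from h import *
show();a,h=mask();hyp(28,0,.01);hyp(32,0,.0081)
E
```

```text
t 12.0 board [-0.0895 -0.0102  0.0295] tilt 0.354 yaw -0.003 F board [-13.6   0.7   5. ] w 0.08487851106564888
1439.5 [[49, 225], [0, 229], [32, 230], [50, 264], [46, 292], [6, 303], [62, 281], [66, 249]]
2393.5 [[483, 256], [416, 273], [413, 290], [438, 285], [463, 318], [477, 313]]
32960.5 [[0, 101], [0, 134], [10, 128], [16, 135], [34, 128], [40, 112], [155, 107], [131, 236], [151, 242], [152, 250], [355, 243], [361, 251], [371, 236], [342, 99], [204, 96], [45, 109], [35, 105], [37, 80], [33, 99], [11, 89], [11, 98]]
28 [[165, 101], [342, 100], [135, 234], [371, 233], [140, 239], [366, 239]]
32 [[166, 102], [341, 101], [132, 228], [374, 227], [137, 235], [369, 235]]
```

Call:
jog_arm(rows=[{"delta_pos": [-0.0003, 0, -0.0008], "twist": [0, 0, 0], "fingers": 0.085}, {"delta_pos": [-0.0006, 0, -0.0016], "twist": [0, 0, 0], "fingers": 0.085}, {"delta_pos": [-0.0008, 0, -0.0024], "twist": [0, 0, 0], "fingers": 0.085}, {"delta_pos": [-0.0008, 0, -0.0024], "twist": [0, 0, 0], "fingers": 0.085}])

```text
clock: 12.38
position: [0.5934, -0.1096, 0.0313]
eef_rot: [0.663, 0.728, 0.119, -0.131]
force: [0.5, -1.4, 0.1]
gripper_width: 0.0849
gripper_force: 1.0
```

```bash
python3 - <<'E'
from h import *
show();a,h=mask();hyp(28,0,.01);hyp(32,0,.0081)
E
```

```text
t 12.38 board [-0.0885 -0.01    0.0313] tilt 0.356 yaw -0.0 F board [-1.4 -0.4  0.1] w 0.08490021142936566
1503.5 [[47, 224], [0, 230], [23, 238], [32, 259], [26, 232], [36, 231], [51, 257], [48, 291], [11, 302], [57, 288], [68, 273], [64, 240]]
2288.0 [[482, 258], [417, 273], [412, 290], [438, 285], [463, 319], [476, 314]]
30797.5 [[0, 98], [0, 149], [19, 156], [38, 114], [161, 108], [138, 231], [152, 250], [158, 241], [354, 241], [361, 251], [338, 105], [181, 99], [37, 112], [39, 82], [35, 101], [16, 93]]
28 [[166, 103], [342, 103], [137, 235], [370, 235], [142, 241], [365, 241]]
32 [[167, 104], [341, 104], [134, 230], [373, 230], [139, 237], [368, 237]]
```

```bash
python3 - <<'E'
from h import *
hyp(25,0,.009);hyp(26,-.002,.007);hyp(22,-.002,.009)
ph=np.arange(30,63,2.);arc2(ph,np.minimum(.356+(ph-28)*.006,.42),28,.356,np.minimum((ph-28)*.0002,.001))
E
```

```text
25 [[167, 104], [342, 104], [141, 238], [367, 238], [146, 243], [362, 243]]
26 [[167, 108], [341, 107], [141, 241], [366, 241], [146, 245], [361, 246]]
22 [[167, 107], [342, 106], [144, 245], [363, 245], [149, 248], [359, 248]]
30.0 0.368 dp [0.0026, 0.0, -0.0014] tw 0.012
32.0 0.38 dp [0.0053, 0.0, -0.0028] tw 0.024
34.0 0.392 dp [0.0079, 0.0, -0.0041] tw 0.036
36.0 0.404 dp [0.0104, 0.0, -0.0054] tw 0.048
38.0 0.416 dp [0.013, 0.0, -0.0068] tw 0.06
40.0 0.42 dp [0.0157, 0.0, -0.0085] tw 0.064
42.0 0.42 dp [0.0183, 0.0, -0.0101] tw 0.064
44.0 0.42 dp [0.021, 0.0, -0.0116] tw 0.064
46.0 0.42 dp [0.0237, 0.0, -0.013] tw 0.064
48.0 0.42 dp [0.0265, 0.0, -0.0143] tw 0.064
50.0 0.42 dp [0.0293, 0.0, -0.0155] tw 0.064
52.0 0.42 dp [0.0322, 0.0, -0.0166] tw 0.064
54.0 0.42 dp [0.0351, 0.0, -0.0176] tw 0.064
56.0 0.42 dp [0.0381, 0.0, -0.0184] tw 0.064
58.0 0.42 dp [0.0411, 0.0, -0.0192] tw 0.064
60.0 0.42 dp [0.0441, 0.0, -0.0198] tw 0.064
62.0 0.42 dp [0.0471, 0.0, -0.0204] tw 0.064
```

Call:
jog_arm(rows=[{"delta_pos": [0.0024, 0, -0.0015], "twist": [0, 0.012, 0], "fingers": 0.085}, {"delta_pos": [0.0049, 0, -0.003], "twist": [0, 0.024, 0], "fingers": 0.085}, {"delta_pos": [0.0074, 0, -0.0043], "twist": [0, 0.036, 0], "fingers": 0.085}, {"delta_pos": [0.0074, 0, -0.0043], "twist": [0, 0.036, 0], "fingers": 0.085}])

```text
clock: 12.77
position: [0.593, -0.1045, 0.0381]
eef_rot: [0.66, 0.725, 0.132, -0.144]
force: [0.2, -4.8, 2.8]
gripper_width: 0.0849
gripper_force: 2.9
```

```bash
python3 - <<'E'
from h import *
show();a,h=mask();hyp(30,0,.009);hyp(34,0,.0074)
E
```

```text
t 12.77 board [-0.0834 -0.0101  0.0381] tilt 0.393 yaw -0.001 F board [-4.8  0.3  2.8] w 0.08489208552101583
2191.0 [[502, 101], [487, 117], [489, 188], [511, 206], [511, 101]]
2208.0 [[0, 149], [32, 150], [33, 159], [44, 125], [159, 114], [43, 123], [46, 90], [43, 110], [33, 111], [0, 86]]
25458.0 [[171, 113], [144, 246], [315, 248], [355, 241], [361, 251], [334, 118]]
30 [[170, 117], [338, 116], [141, 240], [366, 240], [145, 246], [362, 246]]
34 [[171, 117], [338, 117], [138, 234], [369, 234], [143, 241], [365, 241]]
```

The lid's contact has crept to the very tip of the fingers. I'll slide the fingers down along their own face for more overlap; the leaning face keeps the lid up.

Call:
jog_arm(rows=[{"delta_pos": [0.0003, 0, 0.002], "twist": [0, 0, 0], "fingers": 0.085}, {"delta_pos": [0.0004, 0, 0.004], "twist": [0, 0, 0], "fingers": 0.085}, {"delta_pos": [0.0005, 0, 0.006], "twist": [0, 0, 0], "fingers": 0.085}, {"delta_pos": [0.0005, 0, 0.008], "twist": [0, 0, 0], "fingers": 0.085}, {"delta_pos": [0.0005, 0, 0.01], "twist": [0, 0, 0], "fingers": 0.085}, {"delta_pos": [0.0005, 0, 0.01], "twist": [0, 0, 0], "fingers": 0.085}])

```text
clock: 13.32
position: [0.594, -0.1079, 0.0297]
eef_rot: [0.663, 0.725, 0.129, -0.139]
force: [-3.6, -46.1, 30.7]
gripper_width: 0.0854
gripper_force: 27.2
```

```bash
python3 - <<'E'
from h import *
show();a,h=mask();hyp(0);hyp(25,0,.009);hyp(30,0,.009);hyp(34,0,.0074)
E
```

```text
t 13.32 board [-0.0869 -0.0109  0.0297] tilt 0.382 yaw -0.005 F board [-45.6   7.9  30.7] w 0.08538123668206754
1601.5 [[507, 92], [483, 133], [490, 134], [493, 178], [511, 194]]
2177.5 [[482, 260], [416, 277], [410, 286], [440, 286], [466, 321], [481, 314]]
30640.0 [[0, 100], [0, 149], [22, 149], [23, 156], [39, 117], [160, 112], [143, 247], [320, 248], [354, 241], [361, 251], [337, 107], [173, 103], [35, 116], [38, 84], [34, 105], [10, 93]]
0 [[161, 104], [343, 102], [158, 250], [348, 249], [162, 248], [344, 247]]
25 [[165, 107], [340, 106], [139, 241], [366, 240], [144, 246], [361, 245]]
30 [[165, 107], [340, 106], [133, 235], [371, 234], [138, 242], [366, 241]]
34 [[166, 108], [339, 107], [130, 228], [374, 227], [135, 237], [369, 236]]
```

Call:
jog_arm(rows=[{"delta_pos": [-0.002, 0, -0.0011], "twist": [0, 0, 0], "fingers": 0.085}, {"delta_pos": [-0.004, 0, -0.0023], "twist": [0, 0, 0], "fingers": 0.085}, {"delta_pos": [-0.0056, 0, -0.0034], "twist": [0, 0, 0], "fingers": 0.085}, {"delta_pos": [-0.0056, 0, -0.0034], "twist": [0, 0, 0], "fingers": 0.085}])

```text
clock: 13.7
position: [0.5938, -0.1086, 0.0303]
eef_rot: [0.661, 0.725, 0.131, -0.142]
force: [0.5, -17.9, 9.6]
gripper_width: 0.0854
gripper_force: 10.0
```

```bash
python3 - <<'E'
from h import *
show();a,h=mask();hyp(22,0,.0105);hyp(25,0,.01);hyp(28,0,.009)
E
```

```text
t 13.7 board [-0.0875 -0.0105  0.0303] tilt 0.389 yaw -0.002 F board [-17.9   1.1   9.6] w 0.0853646698520726
1586.0 [[506, 93], [491, 113], [490, 143], [511, 196]]
2205.0 [[483, 262], [415, 277], [413, 291], [440, 286], [465, 322], [481, 315]]
30374.5 [[0, 95], [0, 148], [21, 149], [22, 157], [29, 149], [23, 136], [36, 132], [38, 117], [161, 112], [139, 238], [152, 250], [157, 242], [272, 248], [355, 241], [361, 251], [337, 107], [168, 103], [37, 115], [40, 84], [36, 104], [5, 86]]
22 [[166, 106], [341, 106], [142, 242], [364, 242], [147, 246], [359, 246]]
25 [[166, 106], [340, 106], [139, 239], [367, 239], [144, 244], [362, 244]]
28 [[166, 107], [340, 106], [136, 235], [369, 235], [141, 241], [364, 241]]
```

```bash
cat >> h.py <<'E'
def tip(t): return np.array([.011*np.cos(t)-.013*np.sin(t),.011*np.sin(t)+.013*np.cos(t)])
def P(ph,e=.003):
    a=np.radians(ph);s,c=np.sin(a),np.cos(a);return np.array([-.092*c-e*s,max(.017*c-.012*s,.008*c)+.092*s-e*c])
def arc3(phis,ts,p0,t0,back=0.,up=0.,e=.003):
    b=P(p0,e)-tip(t0);n=len(phis)
    for i,(ph,t) in enumerate(zip(phis,ts)):
        d=P(ph,e)-tip(t)-b+np.array([-back,up])*min(1,(i+1)/4)
        print(ph,round(t,3),"dp",np.round([d[0]*np.cos(t0)+d[1]*np.sin(t0),d[0]*np.sin(t0)-d[1]*np.cos(t0)],4).tolist(),"tw",round(t-t0,3))
E
python3 - <<'E'
from h import *
ph=np.arange(27,50,2.);arc3(ph,.392+0*ph,25,.392,.001)
E
```

```text
27.0 0.392 dp [0.0019, -0.0017] tw 0.0
29.0 0.392 dp [0.0038, -0.0033] tw 0.0
31.0 0.392 dp [0.0058, -0.0049] tw 0.0
33.0 0.392 dp [0.0079, -0.0063] tw 0.0
35.0 0.392 dp [0.0102, -0.0075] tw 0.0
37.0 0.392 dp [0.0126, -0.0087] tw 0.0
39.0 0.392 dp [0.0153, -0.0102] tw 0.0
41.0 0.392 dp [0.0181, -0.0116] tw 0.0
43.0 0.392 dp [0.0208, -0.0129] tw 0.0
45.0 0.392 dp [0.0237, -0.0141] tw 0.0
47.0 0.392 dp [0.0265, -0.0152] tw 0.0
49.0 0.392 dp [0.0294, -0.0162] tw 0.0
```

Call:
jog_arm(rows=[{"delta_pos": [0.0019, 0, -0.0017], "twist": [0, 0, 0], "fingers": 0.085}, {"delta_pos": [0.0038, 0, -0.0033], "twist": [0, 0, 0], "fingers": 0.085}, {"delta_pos": [0.0058, 0, -0.0049], "twist": [0, 0, 0], "fingers": 0.085}, {"delta_pos": [0.0058, 0, -0.0049], "twist": [0, 0, 0], "fingers": 0.085}])

```text
clock: 14.08
position: [0.5935, -0.1052, 0.0372]
eef_rot: [0.661, 0.725, 0.131, -0.142]
force: [0.5, -17.8, 8.3]
gripper_width: 0.0851
gripper_force: 10.0
```

```bash
python3 - <<'E'
from h import *
show();a,h=mask();hyp(25,0,.01);hyp(28,0,.009);hyp(31,0,.0084)
E
```

```text
t 14.08 board [-0.0842 -0.0106  0.0372] tilt 0.388 yaw -0.001 F board [-17.8   1.2   8.3] w 0.08508597061569519
2230.0 [[0, 149], [30, 150], [31, 159], [43, 123], [163, 114], [42, 121], [45, 86], [40, 110], [0, 86]]
2240.0 [[503, 99], [480, 128], [479, 161], [511, 204], [511, 99]]
26395.5 [[165, 115], [143, 246], [279, 249], [355, 241], [361, 251], [335, 115]]
25 [[168, 114], [338, 114], [144, 244], [362, 244], [148, 249], [358, 249]]
28 [[169, 115], [338, 114], [141, 241], [365, 241], [146, 246], [360, 246]]
31 [[169, 115], [338, 114], [139, 237], [367, 237], [143, 243], [362, 243]]
```

```bash
python3 - <<'E'
from h import *
ph=np.arange(33,60,2.);arc3(ph,.392+0*ph,31,.392,.0015)
E
```

```text
33.0 0.392 dp [0.0019, -0.0015] tw 0.0
35.0 0.392 dp [0.004, -0.0029] tw 0.0
37.0 0.392 dp [0.006, -0.0042] tw 0.0
39.0 0.392 dp [0.0084, -0.0058] tw 0.0
41.0 0.392 dp [0.0111, -0.0072] tw 0.0
43.0 0.392 dp [0.0139, -0.0085] tw 0.0
45.0 0.392 dp [0.0167, -0.0097] tw 0.0
47.0 0.392 dp [0.0196, -0.0108] tw 0.0
49.0 0.392 dp [0.0225, -0.0118] tw 0.0
51.0 0.392 dp [0.0255, -0.0127] tw 0.0
53.0 0.392 dp [0.0284, -0.0134] tw 0.0
55.0 0.392 dp [0.0314, -0.0141] tw 0.0
57.0 0.392 dp [0.0345, -0.0146] tw 0.0
59.0 0.392 dp [0.0375, -0.015] tw 0.0
```

Call:
jog_arm(rows=[{"delta_pos": [0.0018, 0, -0.0013], "twist": [0, 0, 0], "fingers": 0.085}, {"delta_pos": [0.0036, 0, -0.0025], "twist": [0, 0, 0], "fingers": 0.085}, {"delta_pos": [0.0056, 0, -0.004], "twist": [0, 0, 0], "fingers": 0.085}, {"delta_pos": [0.0056, 0, -0.004], "twist": [0, 0, 0], "fingers": 0.085}])

```text
clock: 14.47
position: [0.5932, -0.1018, 0.0431]
eef_rot: [0.661, 0.725, 0.131, -0.142]
force: [0.6, -19.7, 10.2]
gripper_width: 0.0851
gripper_force: 11.2
```

```bash
python3 - <<'E'
from h import *
show();a,h=mask();hyp(28,0,.009);hyp(32,0,.0084);hyp(35,0,.0084)
p,R,o=cur();d=p-O;t=.388;q=np.array([d@XB,p[2]])+tip(t);print("tip",q)
E
```

```text
t 14.47 board [-0.0807 -0.0106  0.0431] tilt 0.388 yaw -0.002 F board [-19.7   1.2  10.2] w 0.08509115381132804
2063.5 [[0, 90], [0, 151], [42, 152], [49, 129], [141, 121], [45, 128], [51, 79], [44, 116]]
2714.5 [[499, 105], [475, 137], [475, 168], [487, 195], [511, 211], [511, 105]]
24763.5 [[168, 124], [143, 247], [171, 241], [180, 249], [281, 250], [355, 242], [362, 251], [333, 122]]
28 [[171, 122], [336, 121], [145, 246], [361, 246], [150, 251], [356, 251]]
32 [[171, 122], [336, 122], [142, 241], [364, 241], [147, 247], [359, 247]]
35 [[171, 122], [336, 122], [139, 237], [367, 236], [144, 244], [362, 244]]
tip [-0.07554324  0.05918646]
```

```bash
python3 - <<'E'
from h import *
ph=np.arange(38,60,2.);arc3(ph,.392+0*ph,36,.392,.002)
E
```

```text
38.0 0.392 dp [0.0021, -0.0015] tw 0.0
40.0 0.392 dp [0.0043, -0.0032] tw 0.0
42.0 0.392 dp [0.0066, -0.0048] tw 0.0
44.0 0.392 dp [0.009, -0.0062] tw 0.0
46.0 0.392 dp [0.0118, -0.0073] tw 0.0
48.0 0.392 dp [0.0147, -0.0084] tw 0.0
50.0 0.392 dp [0.0177, -0.0093] tw 0.0
52.0 0.392 dp [0.0206, -0.0101] tw 0.0
54.0 0.392 dp [0.0236, -0.0108] tw 0.0
56.0 0.392 dp [0.0266, -0.0114] tw 0.0
58.0 0.392 dp [0.0297, -0.0119] tw 0.0
```

Call:
jog_arm(rows=[{"delta_pos": [0.0021, 0, -0.0016], "twist": [0, 0, 0], "fingers": 0.085}, {"delta_pos": [0.0043, 0, -0.0032], "twist": [0, 0, 0], "fingers": 0.085}, {"delta_pos": [0.0066, 0, -0.0048], "twist": [0, 0, 0], "fingers": 0.085}, {"delta_pos": [0.0066, 0, -0.0048], "twist": [0, 0, 0], "fingers": 0.085}])

```text
clock: 14.85
position: [0.5919, -0.0935, 0.0498]
eef_rot: [0.66, 0.726, 0.131, -0.144]
force: [0.4, -0.2, 1.0]
gripper_width: 0.085
gripper_force: 0.0
```

```bash
python3 - <<'E'
from h import *
show();a,h=mask();hyp(32,0,.009);hyp(36,0,.0084);hyp(40,0,.0084)
p,R,o=cur();d=p-O;t=.388;q=np.array([d@XB,p[2]])+tip(t);print("tip",q)
E
```

```text
t 14.85 board [-0.0724 -0.0101  0.0498] tilt 0.393 yaw 0.001 F board [-0.2 -0.3  1. ] w 0.08504631122773212
1997.5 [[0, 172], [13, 148], [48, 149], [49, 156], [52, 141], [158, 134], [50, 140], [57, 81], [49, 127], [0, 102]]
3016.0 [[496, 118], [476, 140], [470, 170], [477, 171], [487, 211], [511, 224], [511, 119]]
22582.0 [[169, 146], [167, 240], [152, 250], [173, 243], [176, 278], [336, 278], [337, 243], [355, 242], [361, 251], [354, 241], [337, 241], [335, 146]]
32 [[174, 135], [335, 135], [147, 254], [361, 255], [151, 260], [356, 261]]
36 [[174, 136], [335, 136], [144, 249], [364, 249], [148, 256], [360, 256]]
40 [[174, 136], [335, 136], [140, 242], [367, 243], [145, 251], [363, 251]]
tip [-0.06741217  0.06571344]
```

The lid dropped again. The tip was actually at the plate's top corner, so the open tips sit about 17 mm behind the TCP and I can go lower. I'll retreat and feel for the table properly.

```bash
python3 - <<'E'
from h import *
print("corners",[wray(u,v,.017,1.).tolist() for u,v in [(169,146),(335,146),(336,278),(176,278)]])
to((-.12,-.01,.07,.3),(-.15,-.01,.05,.15),(-.15,-.01,-.008,.15))
E
```

```text
corners [[-0.0096, 0.0508], [-0.0097, -0.0633], [-0.0998, -0.0635], [-0.0999, 0.0451]]
t 14.9 board [-0.0727 -0.01    0.0495] tilt 0.393 yaw 0.001 F board [ 0.6 -0.7  0.3] w 0.08522614051875833
(-0.12, -0.01, 0.07, 0.3) dp [-0.0359, -0.0001, -0.037] tw [-0.0, -0.093, 0.001]
(-0.15, -0.01, 0.05, 0.15) dp [-0.0712, -0.0001, -0.03] tw [-0.0, -0.243, 0.001]
(-0.15, -0.01, -0.008, 0.15) dp [-0.0935, -0.0001, 0.0235] tw [-0.0, -0.243, 0.001]
```

Call:
jog_arm(rows=[{"delta_pos": [-0.018, 0, -0.018], "twist": [0, -0.05, 0], "fingers": 0.085}, {"delta_pos": [-0.036, 0, -0.037], "twist": [0, -0.09, 0], "fingers": 0.085}, {"delta_pos": [-0.055, 0, -0.034], "twist": [0, -0.17, 0], "fingers": 0.085}, {"delta_pos": [-0.071, 0, -0.03], "twist": [0, -0.243, 0], "fingers": 0.085}, {"delta_pos": [-0.082, 0, -0.004], "twist": [0, -0.243, 0], "fingers": 0.085}, {"delta_pos": [-0.09, 0, 0.015], "twist": [0, -0.243, 0], "fingers": 0.085}, {"delta_pos": [-0.0935, 0, 0.0235], "twist": [0, -0.243, 0], "fingers": 0.085}, {"delta_pos": [-0.0945, 0, 0.0262], "twist": [0, -0.243, 0], "fingers": 0.085}, {"delta_pos": [-0.0945, 0, 0.0262], "twist": [0, -0.243, 0], "fingers": 0.085}])

```text
clock: 15.65
position: [0.5991, -0.172, -0.0108]
eef_rot: [0.671, 0.737, 0.05, -0.055]
force: [0.5, 0.5, 0.5]
gripper_width: 0.085
gripper_force: 0.0
```

Call:
jog_arm(rows=[{"delta_pos": [-0.0002, 0, 0.001], "twist": [0, 0, 0], "fingers": 0.085}, {"delta_pos": [-0.0003, 0, 0.002], "twist": [0, 0, 0], "fingers": 0.085}, {"delta_pos": [-0.0003, 0, 0.002], "twist": [0, 0, 0], "fingers": 0.085}])

```text
clock: 15.9
position: [0.6, -0.1722, -0.0118]
eef_rot: [0.671, 0.737, 0.051, -0.054]
force: [-0.4, -0.4, 6.2]
gripper_width: 0.0852
gripper_force: 3.1
```

Call:
jog_arm(rows=[{"delta_pos": [-0.0002, 0, 0.001], "twist": [0, 0, 0], "fingers": 0.085}, {"delta_pos": [-0.0003, 0, 0.002], "twist": [0, 0, 0], "fingers": 0.085}, {"delta_pos": [-0.0003, 0, 0.002], "twist": [0, 0, 0], "fingers": 0.085}])

```text
clock: 16.15
position: [0.6002, -0.1722, -0.0123]
eef_rot: [0.671, 0.737, 0.051, -0.054]
force: [-8.1, 0.3, 32.7]
gripper_width: 0.0855
gripper_force: 16.5
```

Table contact is confirmed at TCP z = -0.0117 (tilt 0.15). New plan: press and lift to about 18° with low tips, then lean the fingers back further and push forward, so the lid's edge climbs the finger face like a ramp.

Call:
jog_arm(rows=[{"delta_pos": [0.0005, 0, -0.0036], "twist": [0, 0, 0], "fingers": 0.085}, {"delta_pos": [0.02, 0, -0.0006], "twist": [0, 0, 0], "fingers": 0.085}, {"delta_pos": [0.035, 0, 0.0016], "twist": [0, 0, 0], "fingers": 0.085}, {"delta_pos": [0.04, 0, 0.0024], "twist": [0, 0, 0], "fingers": 0.085}, {"delta_pos": [0.0435, 0, 0.0029], "twist": [0, 0, 0], "fingers": 0.085}, {"delta_pos": [0.0465, 0, 0.0034], "twist": [0, 0, 0], "fingers": 0.085}, {"delta_pos": [0.0495, 0, 0.0038], "twist": [0, 0, 0], "fingers": 0.085}, {"delta_pos": [0.052, 0, 0.0042], "twist": [0, 0, 0], "fingers": 0.085}, {"delta_pos": [0.052, 0, 0.0042], "twist": [0, 0, 0], "fingers": 0.085}])

```text
clock: 16.9
position: [0.5948, -0.1214, -0.0113]
eef_rot: [0.672, 0.737, 0.05, -0.054]
force: [2.1, -7.2, 2.4]
gripper_width: 0.0852
gripper_force: 3.3
```

```bash
python3 - <<'E'
from h import *
show()
ph=np.arange(1.5,20,1.5);arc2(ph,.15+ph*.01,0,.15)
E
```

```text
t 16.9 board [-0.1004 -0.0103 -0.0113] tilt 0.147 yaw -0.001 F board [-7.4 -1.4  2.4] w 0.08519151919127714
1.5 0.165 dp [0.0004, 0.0, -0.0019] tw 0.015
3.0 0.18 dp [0.0009, 0.0, -0.0038] tw 0.03
4.5 0.195 dp [0.0014, 0.0, -0.0058] tw 0.045
6.0 0.21 dp [0.002, 0.0, -0.0076] tw 0.06
7.5 0.225 dp [0.0027, 0.0, -0.0095] tw 0.075
9.0 0.24 dp [0.0034, 0.0, -0.0114] tw 0.09
10.5 0.255 dp [0.0042, 0.0, -0.0132] tw 0.105
12.0 0.27 dp [0.0051, 0.0, -0.015] tw 0.12
13.5 0.285 dp [0.006, 0.0, -0.0168] tw 0.135
15.0 0.3 dp [0.007, 0.0, -0.0186] tw 0.15
16.5 0.315 dp [0.008, 0.0, -0.0203] tw 0.165
18.0 0.33 dp [0.0091, 0.0, -0.022] tw 0.18
19.5 0.345 dp [0.0103, 0.0, -0.0237] tw 0.195
```

Call:
jog_arm(rows=[{"delta_pos": [0.0006, 0, -0.0019], "twist": [0, 0.015, 0], "fingers": 0.085}, {"delta_pos": [0.0013, 0, -0.0038], "twist": [0, 0.03, 0], "fingers": 0.085}, {"delta_pos": [0.0019, 0, -0.0057], "twist": [0, 0.045, 0], "fingers": 0.085}, {"delta_pos": [0.0025, 0, -0.0075], "twist": [0, 0.06, 0], "fingers": 0.085}, {"delta_pos": [0.0032, 0, -0.0094], "twist": [0, 0.075, 0], "fingers": 0.085}, {"delta_pos": [0.0039, 0, -0.0113], "twist": [0, 0.09, 0], "fingers": 0.085}, {"delta_pos": [0.0047, 0, -0.0131], "twist": [0, 0.105, 0], "fingers": 0.085}, {"delta_pos": [0.0056, 0, -0.0149], "twist": [0, 0.12, 0], "fingers": 0.085}, {"delta_pos": [0.0056, 0, -0.0149], "twist": [0, 0.12, 0], "fingers": 0.085}])

```text
clock: 17.65
position: [0.5943, -0.1186, 0.0041]
eef_rot: [0.668, 0.732, 0.091, -0.099]
force: [2.2, -7.2, -0.4]
gripper_width: 0.0854
gripper_force: 3.6
```

```bash
python3 - <<'E'
from h import *
show();a,h=mask();hyp(8,0,.015);hyp(12,0,.0142);hyp(15,0,.0142)
p,R,o=cur();d=p-O;q=np.array([d@XB,p[2]])+tip(.27);print("tip",q)
arc2([12]*5,[.34,.4,.46,.52,.58],12,.27)
arc2([13,14,15,16,17,18],[.58]*6,12,.58)
E
```

```text
t 17.65 board [-0.0976 -0.0101  0.0041] tilt 0.269 yaw -0.002 F board [-7.4 -1.5 -0.4] w 0.08543824818994308
823.0 [[0, 213], [24, 248], [25, 239], [45, 242], [26, 215]]
3269.5 [[504, 250], [433, 270], [432, 283], [465, 322], [498, 309]]
42177.5 [[142, 69], [131, 243], [152, 250], [361, 251], [371, 242], [357, 67], [243, 62]]
8 [[146, 68], [360, 67], [135, 241], [372, 241], [141, 240], [366, 240]]
12 [[147, 68], [360, 67], [130, 242], [376, 241], [137, 242], [370, 241]]
15 [[147, 68], [360, 67], [126, 241], [380, 241], [133, 242], [374, 242]]
tip [-0.09043751  0.01948636]
12 0.34 dp [0.0013, 0.0, 0.0007] tw 0.07
12 0.4 dp [0.0025, 0.0, 0.0013] tw 0.13
12 0.46 dp [0.0037, 0.0, 0.0017] tw 0.19
12 0.52 dp [0.0049, 0.0, 0.0021] tw 0.25
12 0.58 dp [0.0062, 0.0, 0.0025] tw 0.31
13 0.58 dp [0.0009, 0.0, -0.001] tw 0.0
14 0.58 dp [0.0018, 0.0, -0.002] tw 0.0
15 0.58 dp [0.0028, 0.0, -0.0029] tw 0.0
16 0.58 dp [0.0037, 0.0, -0.0039] tw 0.0
17 0.58 dp [0.0047, 0.0, -0.0048] tw 0.0
18 0.58 dp [0.0057, 0.0, -0.0056] tw 0.0
```

Call:
jog_arm(rows=[{"delta_pos": [0.0013, 0, 0.0007], "twist": [0, 0.07, 0], "fingers": 0.085}, {"delta_pos": [0.0025, 0, 0.0013], "twist": [0, 0.13, 0], "fingers": 0.085}, {"delta_pos": [0.0037, 0, 0.0017], "twist": [0, 0.19, 0], "fingers": 0.085}, {"delta_pos": [0.0049, 0, 0.0021], "twist": [0, 0.25, 0], "fingers": 0.085}, {"delta_pos": [0.0062, 0, 0.0025], "twist": [0, 0.31, 0], "fingers": 0.085}, {"delta_pos": [0.0062, 0, 0.0025], "twist": [0, 0.31, 0], "fingers": 0.085}])

```text
clock: 18.2
position: [0.5927, -0.113, 0.0016]
eef_rot: [0.647, 0.707, 0.193, -0.212]
force: [0.3, -3.4, -0.9]
gripper_width: 0.0847
gripper_force: 1.6
```

```bash
python3 - <<'E'
from h import *
show();a,h=mask();hyp(0);hyp(8,0,.015);hyp(12,0,.0142);hyp(15,0,.0142)
p,R,o=cur();d=p-O;q=np.array([d@XB,p[2]])+tip(.58);print("tip",q)
E
```

```text
t 18.2 board [-0.0918 -0.009   0.0016] tilt 0.583 yaw -0.004 F board [-3.4  0.  -0.9] w 0.08472084254355919
1789.5 [[0, 214], [20, 246], [17, 282], [0, 299], [21, 297], [40, 278], [40, 241], [26, 223]]
3816.5 [[511, 256], [442, 280], [476, 341], [511, 326]]
32812.0 [[158, 95], [133, 238], [151, 241], [151, 251], [158, 242], [338, 241], [361, 251], [371, 231], [344, 92]]
0 [[160, 90], [349, 89], [143, 243], [366, 242], [149, 244], [361, 243]]
8 [[161, 92], [348, 91], [135, 239], [374, 238], [141, 243], [368, 242]]
12 [[161, 93], [348, 92], [131, 236], [378, 235], [137, 241], [372, 240]]
15 [[161, 93], [348, 92], [127, 232], [382, 231], [134, 238], [376, 237]]
tip [-0.08904703  0.01891077]
```

Call:
jog_arm(rows=[{"delta_pos": [0.0009, 0, 0.0002], "twist": [0, 0, 0], "fingers": 0.085}, {"delta_pos": [0.0019, 0, 0.0004], "twist": [0, 0, 0], "fingers": 0.085}, {"delta_pos": [0.003, 0, 0.0006], "twist": [0, 0, 0], "fingers": 0.085}, {"delta_pos": [0.004, 0, 0.0008], "twist": [0, 0, 0], "fingers": 0.085}, {"delta_pos": [0.005, 0, 0.001], "twist": [0, 0, 0], "fingers": 0.085}, {"delta_pos": [0.006, 0, 0.001], "twist": [0, 0, 0], "fingers": 0.085}, {"delta_pos": [0.006, 0, 0.001], "twist": [0, 0, 0], "fingers": 0.085}])

```text
clock: 18.83
position: [0.5935, -0.1111, 0.005]
eef_rot: [0.647, 0.709, 0.19, -0.207]
force: [-3.6, -37.2, 3.5]
gripper_width: 0.0849
gripper_force: 14.1
```

```bash
python3 - <<'E'
from h import *
show();a,h=mask();hyp(12,0,.0142);hyp(15,0,.0142);hyp(18,0,.0135);hyp(22,0,.0135)
p,R,o=cur();d=p-O;q=np.array([d@XB,p[2]])+tip(.58);print("tip",q)
E
```

```text
t 18.83 board [-0.0901 -0.01    0.005 ] tilt 0.569 yaw -0.004 F board [-36.7   7.    3.5] w 0.08488801244141742
1390.0 [[0, 218], [22, 258], [16, 289], [0, 302], [24, 299], [42, 281], [22, 281], [28, 264], [39, 264], [43, 276], [42, 245], [26, 225]]
3697.5 [[511, 259], [437, 284], [476, 341], [511, 325]]
32484.0 [[145, 99], [153, 101], [131, 240], [151, 251], [156, 244], [356, 244], [361, 251], [371, 238], [343, 96]]
12 [[161, 96], [346, 95], [133, 239], [375, 238], [138, 244], [369, 243]]
15 [[161, 96], [346, 95], [129, 236], [379, 235], [135, 242], [373, 241]]
18 [[161, 96], [346, 95], [125, 232], [382, 231], [132, 239], [376, 238]]
22 [[161, 96], [346, 95], [120, 225], [387, 224], [127, 234], [381, 233]]
tip [-0.0879558   0.02188266]
```

The finger pads hold well with no sliding, so sticking contact with a leaning face is secure. I'll relax the squeeze and follow the arc at this tilt.

Call:
jog_arm(rows=[{"delta_pos": [-0.002, 0, -0.0015], "twist": [0, 0, 0], "fingers": 0.085}, {"delta_pos": [-0.0042, 0, -0.003], "twist": [0, 0, 0], "fingers": 0.085}, {"delta_pos": [-0.0042, 0, -0.003], "twist": [0, 0, 0], "fingers": 0.085}])

```text
clock: 19.13
position: [0.5935, -0.1114, 0.0059]
eef_rot: [0.646, 0.709, 0.192, -0.21]
force: [-0.8, -13.8, 0.6]
gripper_width: 0.0848
gripper_force: 5.3
```

```bash
python3 - <<'E'
from h import *
show()
p,R,o=cur();d=p-O;q=np.array([d@XB,p[2]])+tip(.58);print("tip",q)
ph=np.arange(16,60,2.);arc2(ph,[.58]*len(ph),14,.58,-np.minimum((ph-14)*.0001,.001))
E
```

```text
t 19.13 board [-0.0904 -0.01    0.0059] tilt 0.576 yaw -0.001 F board [-13.7   2.1   0.6] w 0.08480031452876091
tip [-0.08830389  0.02276374]
16.0 0.58 dp [0.0017, 0.0, -0.002] tw 0.0
18.0 0.58 dp [0.0035, 0.0, -0.0039] tw 0.0
20.0 0.58 dp [0.0054, 0.0, -0.0057] tw 0.0
22.0 0.58 dp [0.0074, 0.0, -0.0074] tw 0.0
24.0 0.58 dp [0.0094, 0.0, -0.009] tw 0.0
26.0 0.58 dp [0.0116, 0.0, -0.0104] tw 0.0
28.0 0.58 dp [0.0139, 0.0, -0.0117] tw 0.0
30.0 0.58 dp [0.0163, 0.0, -0.0129] tw 0.0
32.0 0.58 dp [0.0187, 0.0, -0.014] tw 0.0
34.0 0.58 dp [0.0211, 0.0, -0.015] tw 0.0
36.0 0.58 dp [0.0236, 0.0, -0.0159] tw 0.0
38.0 0.58 dp [0.0263, 0.0, -0.0169] tw 0.0
40.0 0.58 dp [0.0292, 0.0, -0.018] tw 0.0
42.0 0.58 dp [0.0321, 0.0, -0.019] tw 0.0
44.0 0.58 dp [0.0351, 0.0, -0.0198] tw 0.0
46.0 0.58 dp [0.0381, 0.0, -0.0206] tw 0.0
48.0 0.58 dp [0.0411, 0.0, -0.0213] tw 0.0
50.0 0.58 dp [0.0441, 0.0, -0.0218] tw 0.0
52.0 0.58 dp [0.0471, 0.0, -0.0222] tw 0.0
54.0 0.58 dp [0.0502, 0.0, -0.0225] tw 0.0
56.0 0.58 dp [0.0533, 0.0, -0.0227] tw 0.0
58.0 0.58 dp [0.0564, 0.0, -0.0228] tw 0.0
```

Call:
jog_arm(rows=[{"delta_pos": [0.0013, 0, -0.0022], "twist": [0, 0, 0], "fingers": 0.085}, {"delta_pos": [0.0028, 0, -0.0043], "twist": [0, 0, 0], "fingers": 0.085}, {"delta_pos": [0.0044, 0, -0.0063], "twist": [0, 0, 0], "fingers": 0.085}, {"delta_pos": [0.0062, 0, -0.0082], "twist": [0, 0, 0], "fingers": 0.085}, {"delta_pos": [0.0062, 0, -0.0082], "twist": [0, 0, 0], "fingers": 0.085}])

```text
clock: 19.55
position: [0.5935, -0.1094, 0.0167]
eef_rot: [0.645, 0.709, 0.192, -0.21]
force: [-0.8, -6.1, -0.0]
gripper_width: 0.0848
gripper_force: 2.4
```

```bash
python3 - <<'E'
from h import *
show();a,h=mask();hyp(18,0,.0135);hyp(22,0,.0123);hyp(22,0,.017)
p,R,o=cur();d=p-O;q=np.array([d@XB,p[2]])+tip(.58);print("tip",q)
E
```

```text
t 19.55 board [-0.0884 -0.0101  0.0167] tilt 0.577 yaw 0.0 F board [-6.   1.4 -0. ] w 0.0848288094868585
1357.5 [[502, 93], [491, 104], [489, 126], [511, 179], [511, 93]]
2882.0 [[498, 264], [433, 283], [474, 337], [502, 324]]
31048.5 [[0, 72], [0, 149], [21, 150], [22, 159], [32, 147], [21, 147], [20, 137], [38, 132], [40, 118], [116, 110], [160, 115], [131, 234], [150, 242], [151, 251], [166, 243], [327, 242], [355, 243], [362, 251], [370, 236], [339, 109], [156, 105], [43, 113], [55, 64], [40, 107], [17, 90], [8, 98], [7, 88], [15, 87]]
18 [[167, 108], [342, 107], [135, 237], [372, 237], [140, 243], [367, 244]]
22 [[167, 109], [341, 108], [131, 231], [376, 232], [137, 239], [371, 239]]
22 [[165, 105], [343, 105], [127, 230], [380, 230], [133, 238], [374, 238]]
tip [-0.08639045  0.03339258]
```

Call:
jog_arm(rows=[{"delta_pos": [0.0019, 0, -0.0018], "twist": [0, 0, 0], "fingers": 0.085}, {"delta_pos": [0.0039, 0, -0.0034], "twist": [0, 0, 0], "fingers": 0.085}, {"delta_pos": [0.006, 0, -0.0049], "twist": [0, 0, 0], "fingers": 0.085}, {"delta_pos": [0.0083, 0, -0.0062], "twist": [0, 0, 0], "fingers": 0.085}, {"delta_pos": [0.0083, 0, -0.0062], "twist": [0, 0, 0], "fingers": 0.085}])

```text
clock: 20.02
position: [0.5932, -0.1051, 0.0266]
eef_rot: [0.645, 0.709, 0.192, -0.211]
force: [0.4, -0.6, 0.4]
gripper_width: 0.085
gripper_force: 0.5
```

```bash
python3 - <<'E'
from h import *
show();a,h=mask();hyp(24,0,.0123);hyp(28,0,.011);hyp(30,0,.009)
p,R,o=cur();d=p-O;q=np.array([d@XB,p[2]])+tip(.58);print("tip",q)
E
```

```text
t 20.02 board [-0.084  -0.0103  0.0266] tilt 0.578 yaw 0.001 F board [-0.6 -0.3  0.4] w 0.08498848802308415
2137.5 [[489, 270], [439, 285], [474, 337], [494, 328]]
2348.5 [[134, 120], [47, 126], [58, 78], [45, 118], [0, 83], [0, 149], [33, 150], [36, 160], [46, 128]]
24028.5 [[132, 231], [153, 241], [151, 251], [158, 242], [322, 241], [355, 242], [362, 251], [369, 233], [335, 127], [170, 126]]
24 [[170, 121], [338, 121], [136, 239], [371, 240], [141, 247], [366, 247]]
28 [[170, 122], [338, 122], [133, 233], [374, 233], [138, 242], [369, 242]]
30 [[171, 123], [337, 123], [132, 229], [374, 230], [137, 239], [369, 239]]
tip [-0.08190512  0.0432666 ]
```

The lid holds on the leaning faces at about 29° with light force. I'll lean the fingers further around the contact line so the faces come nearly parallel to the plate's underside, then slide under.

```bash
python3 - <<'E'
from h import *
print(np.round(ctrl.get_obs()["joints"],3))
def rotA(ts,t0,s=.016):
    r=lambda t:np.array([.011*np.cos(t)-s*np.sin(t),.011*np.sin(t)+s*np.cos(t)])
    for t in ts:
        d=r(t0)-r(t);print(round(t,3),"dp",np.round([d[0]*np.cos(t0)+d[1]*np.sin(t0),d[0]*np.sin(t0)-d[1]*np.cos(t0)],4).tolist(),"tw",round(t-t0,3))
rotA(np.arange(.63,1.0,.05),.58)
E
```

```text
[ 0.748  1.013 -0.662  1.564  0.021  0.917  0.37 ]
0.63 dp [0.0008, 0.0005] tw 0.05
0.68 dp [0.0017, 0.001] tw 0.1
0.73 dp [0.0025, 0.0015] tw 0.15
0.78 dp [0.0034, 0.0019] tw 0.2
0.83 dp [0.0043, 0.0022] tw 0.25
0.88 dp [0.0052, 0.0025] tw 0.3
0.93 dp [0.0062, 0.0028] tw 0.35
0.98 dp [0.0071, 0.003] tw 0.4
```

Call:
jog_arm(rows=[{"delta_pos": [0.001, 0, 0.0004], "twist": [0, 0.05, 0], "fingers": 0.085}, {"delta_pos": [0.002, 0, 0.0009], "twist": [0, 0.1, 0], "fingers": 0.085}, {"delta_pos": [0.0029, 0, 0.0013], "twist": [0, 0.15, 0], "fingers": 0.085}, {"delta_pos": [0.0039, 0, 0.0016], "twist": [0, 0.2, 0], "fingers": 0.085}, {"delta_pos": [0.0048, 0, 0.0019], "twist": [0, 0.25, 0], "fingers": 0.085}, {"delta_pos": [0.0057, 0, 0.0022], "twist": [0, 0.3, 0], "fingers": 0.085}, {"delta_pos": [0.0057, 0, 0.0022], "twist": [0, 0.3, 0], "fingers": 0.085}])

```text
clock: 20.65
position: [0.5917, -0.1001, 0.0256]
eef_rot: [0.61, 0.668, 0.287, -0.316]
force: [-0.3, -2.3, -0.5]
gripper_width: 0.0855
gripper_force: 0.4
```

```bash
python3 - <<'E'
from h import *
show();a,h=mask();hyp(0,-.008);hyp(24,0,.008);hyp(28,0,.008);hyp(32,0,.008)
p,R,o=cur();d=p-O;q=np.array([d@XB,p[2]])+tip(.88);print("tip",q,np.round(o["joints"],2))
E
```

```text
t 20.65 board [-0.0789 -0.0093  0.0256] tilt 0.882 yaw -0.002 F board [-2.3  0.5 -0.5] w 0.0854579284699881
2828.0 [[501, 281], [451, 298], [486, 359], [511, 347], [511, 300]]
4806.0 [[101, 44], [71, 58], [84, 95], [58, 145], [33, 126], [30, 105], [0, 112], [0, 179], [26, 192], [48, 179], [39, 177], [31, 154], [55, 151], [56, 163], [78, 106], [108, 94], [111, 65], [125, 62], [108, 63]]
17644.0 [[134, 229], [138, 240], [153, 241], [151, 251], [157, 242], [355, 242], [362, 251], [369, 232], [332, 157], [176, 155]]
0 [[173, 156], [336, 155], [153, 284], [357, 284], [157, 287], [353, 287]]
24 [[178, 155], [332, 154], [140, 239], [369, 239], [143, 250], [366, 250]]
28 [[178, 155], [332, 154], [137, 230], [372, 229], [140, 242], [369, 242]]
32 [[178, 155], [332, 154], [134, 219], [375, 218], [137, 232], [372, 232]]
tip [-0.08149615  0.04291698] [ 0.86  1.19 -0.76  1.43 -0.09  1.11  0.5 ]
```

The lid is at about 28°, well held. Sliding in under the overhang.

Call:
jog_arm(rows=[{"delta_pos": [0.0003, 0, 0.0015], "twist": [0, 0, 0], "fingers": 0.085}, {"delta_pos": [0.0006, 0, 0.003], "twist": [0, 0, 0], "fingers": 0.085}, {"delta_pos": [0.0009, 0, 0.0045], "twist": [0, 0, 0], "fingers": 0.085}, {"delta_pos": [0.0012, 0, 0.006], "twist": [0, 0, 0], "fingers": 0.085}, {"delta_pos": [0.0012, 0, 0.006], "twist": [0, 0, 0], "fingers": 0.085}])

```text
clock: 21.12
position: [0.592, -0.0934, 0.0247]
eef_rot: [0.609, 0.67, 0.286, -0.314]
force: [-0.1, -1.1, -0.6]
gripper_width: 0.0849
gripper_force: 0.4
```

```bash
python3 - <<'E'
from h import *
show();a,h=mask();hyp(24,0,.008);hyp(28,0,.008);hyp(32,0,.008)
p,R,o=cur();d=p-O;q=np.array([d@XB,p[2]])+tip(.88);print("tip",q)
E
```

```text
t 21.12 board [-0.0723 -0.0101  0.0247] tilt 0.879 yaw 0.001 F board [-1.1  0.3 -0.6] w 0.08487281684698061
2533.5 [[502, 290], [457, 308], [490, 366], [511, 356], [511, 305]]
4543.0 [[96, 45], [67, 60], [80, 99], [55, 148], [28, 131], [24, 108], [0, 113], [0, 186], [21, 197], [44, 182], [28, 171], [25, 154], [50, 152], [52, 169], [75, 108], [111, 90], [113, 65], [103, 63]]
18188.5 [[129, 232], [143, 254], [154, 247], [353, 248], [354, 257], [372, 236], [330, 161], [289, 160], [174, 161]]
24 [[176, 160], [333, 160], [136, 249], [371, 249], [140, 260], [367, 260]]
28 [[176, 160], [333, 160], [133, 239], [374, 240], [136, 252], [371, 252]]
32 [[176, 160], [333, 160], [130, 228], [377, 229], [133, 242], [374, 243]]
tip [-0.07552856  0.04140991]
```

```bash
cat >> h.py <<'E'
def arc4(phis,ts,p0,t0,s=.0235,press=0.,up=0.):
    b=tcp2(p0,t0,s);n=len(phis)
    for i,(ph,t) in enumerate(zip(phis,ts)):
        d=tcp2(ph,t,s)-b+np.array([press,up])*(i+1)/n
        print(ph,round(t,3),"dp",np.round([d[0]*np.cos(t0)+d[1]*np.sin(t0),d[0]*np.sin(t0)-d[1]*np.cos(t0)],4).tolist(),"tw",round(t-t0,3))
E
python3 - <<'E'
from h import *
ph=29.5+np.arange(2.5,23,2.5);arc4(ph,.88-np.radians(ph-29.5),29.5,.88,press=.001,up=.001)
E
```

```text
32.0 0.836 dp [0.0024, -0.0009] tw -0.044
34.5 0.793 dp [0.0049, -0.0017] tw -0.087
37.0 0.749 dp [0.0074, -0.0024] tw -0.131
39.5 0.705 dp [0.0105, -0.0033] tw -0.175
42.0 0.662 dp [0.0136, -0.0041] tw -0.218
44.5 0.618 dp [0.0167, -0.0047] tw -0.262
47.0 0.575 dp [0.0198, -0.0052] tw -0.305
49.5 0.531 dp [0.023, -0.0055] tw -0.349
52.0 0.487 dp [0.0262, -0.0057] tw -0.393
```

Call:
jog_arm(rows=[{"delta_pos": [0.0024, 0, -0.0009], "twist": [0, -0.044, 0], "fingers": 0.085}, {"delta_pos": [0.0049, 0, -0.0017], "twist": [0, -0.087, 0], "fingers": 0.085}, {"delta_pos": [0.0074, 0, -0.0024], "twist": [0, -0.131, 0], "fingers": 0.085}, {"delta_pos": [0.0105, 0, -0.0033], "twist": [0, -0.175, 0], "fingers": 0.085}, {"delta_pos": [0.0105, 0, -0.0033], "twist": [0, -0.175, 0], "fingers": 0.085}])

```text
clock: 21.58
position: [0.5922, -0.0883, 0.0366]
eef_rot: [0.631, 0.696, 0.232, -0.253]
force: [0.2, -0.7, 0.1]
gripper_width: 0.0847
gripper_force: 0.5
```

```bash
python3 - <<'E'
from h import *
show();a,h=mask();hyp(32,0,.008);hyp(36,0,.0075);hyp(40,0,.007)
E
```

```text
t 21.58 board [-0.0672 -0.0109  0.0366] tilt 0.701 yaw 0.003 F board [-0.7 -0.1  0.1] w 0.0847244823653214
3128.0 [[487, 134], [470, 165], [471, 186], [487, 218], [511, 230], [511, 137]]
3908.0 [[84, 38], [55, 57], [72, 95], [52, 148], [24, 130], [18, 114], [0, 113], [0, 191], [22, 198], [39, 192], [10, 174], [16, 152], [47, 151], [51, 169], [71, 97], [103, 83], [97, 52]]
17499.5 [[129, 232], [143, 254], [154, 247], [362, 251], [371, 235], [331, 166], [173, 164]]
32 [[175, 159], [333, 159], [136, 254], [370, 255], [140, 264], [366, 265]]
36 [[175, 160], [333, 160], [133, 245], [373, 246], [137, 256], [369, 257]]
40 [[175, 160], [333, 160], [130, 235], [375, 235], [134, 248], [372, 249]]
```

Rigid rotation works (about 40°). Continuing.

```bash
python3 - <<'E'
from h import *
ph=39.5+np.arange(2.5,41,2.5);arc4(ph,.705-np.radians(ph-39.5),39.5,.705,press=.002,up=.001)
E
```

```text
42.0 0.661 dp [0.0029, -0.0013] tw -0.044
44.5 0.618 dp [0.0058, -0.0024] tw -0.087
47.0 0.574 dp [0.0088, -0.0034] tw -0.131
49.5 0.53 dp [0.0118, -0.0042] tw -0.175
52.0 0.487 dp [0.0149, -0.0049] tw -0.218
54.5 0.443 dp [0.018, -0.0055] tw -0.262
57.0 0.4 dp [0.0211, -0.0059] tw -0.305
59.5 0.356 dp [0.0243, -0.0061] tw -0.349
62.0 0.312 dp [0.0275, -0.0063] tw -0.393
64.5 0.269 dp [0.0306, -0.0062] tw -0.436
67.0 0.225 dp [0.0338, -0.0061] tw -0.48
69.5 0.181 dp [0.037, -0.0057] tw -0.524
72.0 0.138 dp [0.0401, -0.0053] tw -0.567
74.5 0.094 dp [0.0433, -0.0047] tw -0.611
77.0 0.051 dp [0.0464, -0.0039] tw -0.654
79.5 0.007 dp [0.0495, -0.003] tw -0.698
```

Call:
jog_arm(rows=[{"delta_pos": [0.0029, 0, -0.0013], "twist": [0, -0.044, 0], "fingers": 0.085}, {"delta_pos": [0.0058, 0, -0.0024], "twist": [0, -0.087, 0], "fingers": 0.085}, {"delta_pos": [0.0088, 0, -0.0034], "twist": [0, -0.131, 0], "fingers": 0.085}, {"delta_pos": [0.0118, 0, -0.0042], "twist": [0, -0.175, 0], "fingers": 0.085}, {"delta_pos": [0.0149, 0, -0.0049], "twist": [0, -0.218, 0], "fingers": 0.085}, {"delta_pos": [0.018, 0, -0.0055], "twist": [0, -0.262, 0], "fingers": 0.085}, {"delta_pos": [0.0211, 0, -0.0059], "twist": [0, -0.305, 0], "fingers": 0.085}, {"delta_pos": [0.0243, 0, -0.0061], "twist": [0, -0.349, 0], "fingers": 0.085}, {"delta_pos": [0.0243, 0, -0.0061], "twist": [0, -0.349, 0], "fingers": 0.085}])

```text
clock: 22.38
position: [0.5904, -0.0735, 0.0557]
eef_rot: [0.661, 0.729, 0.119, -0.13]
force: [0.5, -0.5, 0.2]
gripper_width: 0.0852
gripper_force: 0.3
```

```bash
python3 - <<'E'
from h import *
show();a,h=mask();hyp(52,0,.006);hyp(56,0,.0055);hyp(60,0,.005)
E
```

```text
t 22.38 board [-0.0523 -0.0105  0.0557] tilt 0.354 yaw 0.003 F board [-0.5 -0.4  0.2] w 0.08516160659142448
2055.5 [[69, 32], [47, 35], [62, 39], [60, 60], [36, 71], [56, 83], [49, 145], [0, 127], [0, 205], [17, 202], [8, 201], [15, 154], [48, 156], [56, 90], [84, 81], [62, 54]]
3653.0 [[505, 141], [476, 162], [468, 200], [488, 241], [511, 248]]
17325.0 [[129, 232], [133, 245], [152, 250], [362, 251], [372, 234], [331, 161], [179, 161]]
52 [[175, 161], [334, 161], [136, 256], [370, 257], [140, 266], [366, 267]]
56 [[175, 161], [333, 161], [133, 247], [373, 247], [137, 258], [369, 259]]
60 [[175, 161], [333, 161], [131, 236], [376, 237], [134, 249], [372, 250]]
```

```bash
python3 - <<'E'
from h import *
ph=59.5+np.arange(2.5,31,2.5);arc4(ph,np.maximum(.356-np.radians(ph-59.5),0),59.5,.356,press=.001)
E
```

```text
62.0 0.312 dp [0.0029, -0.0012] tw -0.044
64.5 0.269 dp [0.0058, -0.0022] tw -0.087
67.0 0.225 dp [0.0088, -0.003] tw -0.131
69.5 0.181 dp [0.0118, -0.0038] tw -0.175
72.0 0.138 dp [0.0149, -0.0044] tw -0.218
74.5 0.094 dp [0.018, -0.0048] tw -0.262
77.0 0.051 dp [0.0211, -0.0052] tw -0.305
79.5 0.007 dp [0.0243, -0.0053] tw -0.349
82.0 0.0 dp [0.0281, -0.0047] tw -0.356
84.5 0.0 dp [0.0321, -0.0037] tw -0.356
87.0 0.0 dp [0.036, -0.0026] tw -0.356
89.5 0.0 dp [0.0398, -0.0013] tw -0.356
```

Call:
jog_arm(rows=[{"delta_pos": [0.0029, 0, -0.0012], "twist": [0, -0.044, 0], "fingers": 0.085}, {"delta_pos": [0.0058, 0, -0.0022], "twist": [0, -0.087, 0], "fingers": 0.085}, {"delta_pos": [0.0088, 0, -0.003], "twist": [0, -0.131, 0], "fingers": 0.085}, {"delta_pos": [0.0118, 0, -0.0038], "twist": [0, -0.175, 0], "fingers": 0.085}, {"delta_pos": [0.0149, 0, -0.0044], "twist": [0, -0.218, 0], "fingers": 0.085}, {"delta_pos": [0.018, 0, -0.0048], "twist": [0, -0.262, 0], "fingers": 0.085}, {"delta_pos": [0.0211, 0, -0.0052], "twist": [0, -0.305, 0], "fingers": 0.085}, {"delta_pos": [0.0243, 0, -0.0053], "twist": [0, -0.349, 0], "fingers": 0.085}, {"delta_pos": [0.0281, 0, -0.0047], "twist": [0, -0.356, 0], "fingers": 0.085}, {"delta_pos": [0.0281, 0, -0.0047], "twist": [0, -0.356, 0], "fingers": 0.085}])

```text
clock: 23.27
position: [0.5877, -0.0497, 0.0686]
eef_rot: [0.673, 0.74, -0.0, -0.001]
force: [-0.4, 0.7, -0.2]
gripper_width: 0.0847
gripper_force: 0.0
```

```bash
python3 - <<'E'
from h import *
show();a,h=mask();hyp(76,0,.003);hyp(80,0,.0025);hyp(84,0,.002)
to((-.01,-.01,.071,0),(.0,-.01,.071,0),(.01,-.01,.071,0),(.02,-.01,.071,0),(.04,-.01,.068,0))
E
```

```text
t 23.27 board [-0.0284 -0.01    0.0686] tilt 0.001 yaw 0.002 F board [ 0.8  0.3 -0.2] w 0.08470055478241967
2757.5 [[34, 77], [23, 100], [0, 94], [0, 126], [6, 102], [30, 102], [42, 149], [0, 151], [0, 230], [9, 230], [10, 240], [11, 228], [41, 201], [20, 211], [25, 187], [16, 186], [15, 174], [28, 164], [46, 167], [40, 99], [59, 95]]
6837.5 [[461, 79], [453, 105], [462, 124], [446, 116], [443, 129], [457, 141], [495, 139], [500, 160], [477, 173], [462, 203], [467, 261], [491, 256], [464, 319], [474, 334], [511, 298], [511, 158], [501, 157], [511, 100], [494, 107], [485, 96], [495, 126], [473, 141], [463, 131], [462, 110], [480, 94], [462, 93]]
15552.0 [[131, 229], [132, 241], [150, 243], [151, 251], [349, 245], [366, 277], [373, 275], [362, 254], [372, 230], [335, 174], [155, 173], [164, 173], [165, 183]]
76 [[176, 165], [334, 165], [136, 253], [372, 253], [140, 264], [368, 265]]
80 [[176, 165], [333, 165], [133, 242], [375, 243], [137, 255], [371, 256]]
84 [[177, 165], [333, 165], [130, 231], [377, 231], [134, 245], [374, 245]]
t 23.32 board [-0.0294 -0.0098  0.0686] tilt 0.001 yaw 0.001 F board [-0.3  1.2  0.5] w 0.08503565289112798
(-0.01, -0.01, 0.071, 0) dp [0.0194, 0.0002, -0.0024] tw [-0.001, -0.001, 0.001]
(0.0, -0.01, 0.071, 0) dp [0.0294, 0.0002, -0.0024] tw [-0.001, -0.001, 0.001]
(0.01, -0.01, 0.071, 0) dp [0.0394, 0.0002, -0.0024] tw [-0.001, -0.001, 0.001]
(0.02, -0.01, 0.071, 0) dp [0.0494, 0.0002, -0.0024] tw [-0.001, -0.001, 0.001]
(0.04, -0.01, 0.068, 0) dp [0.0694, 0.0002, 0.0006] tw [-0.001, -0.001, 0.001]
```

The lid stands at about 84° against the board edge. Pushing it over.

Call:
jog_arm(rows=[{"delta_pos": [0.005, 0, 0], "twist": [0, 0, 0], "fingers": 0.085}, {"delta_pos": [0.01, 0, 0], "twist": [0, 0, 0], "fingers": 0.085}, {"delta_pos": [0.014, 0, 0], "twist": [0, 0, 0], "fingers": 0.085}, {"delta_pos": [0.018, 0, 0], "twist": [0, 0, 0], "fingers": 0.085}, {"delta_pos": [0.022, 0, 0], "twist": [0, 0, 0], "fingers": 0.085}, {"delta_pos": [0.026, 0, 0], "twist": [0, 0, 0], "fingers": 0.085}, {"delta_pos": [0.03, 0, 0], "twist": [0, 0, 0], "fingers": 0.085}, {"delta_pos": [0.034, 0, 0], "twist": [0, 0, 0], "fingers": 0.085}, {"delta_pos": [0.038, 0, 0], "twist": [0, 0, 0], "fingers": 0.085}, {"delta_pos": [0.042, 0, 0], "twist": [0, 0, 0], "fingers": 0.085}])

```text
clock: 24.15
position: [0.5839, -0.0085, 0.0692]
eef_rot: [0.673, 0.74, -0.0, 0.0]
force: [-0.9, -0.3, -0.7]
gripper_width: 0.0854
gripper_force: 0.0
```

```bash
python3 - <<'E'
from h import *
show();a,h=mask();hyp(84,0,.002);hyp(100,0,.002);hyp(180,-.02,.02)
E
```

```text
t 24.15 board [ 0.013  -0.0101  0.0692] tilt -0.001 yaw 0.0 F board [-0.2  0.9 -0.7] w 0.08538330481414391
3774.5 [[50, 184], [49, 193], [0, 202], [0, 266], [25, 275], [27, 287], [26, 273], [61, 225], [85, 224], [57, 222]]
6188.0 [[456, 135], [455, 151], [446, 152], [452, 174], [444, 176], [452, 182], [465, 161], [485, 170], [483, 191], [470, 204], [441, 188], [446, 205], [472, 206], [449, 264], [453, 299], [456, 291], [475, 293], [464, 320], [480, 332], [498, 295], [511, 292], [511, 206], [479, 205], [482, 194], [493, 192], [504, 141], [494, 169], [485, 170], [455, 152]]
16211.5 [[138, 227], [168, 227], [171, 240], [151, 251], [175, 242], [192, 262], [324, 258], [337, 227], [442, 221], [340, 227], [349, 170], [154, 170], [165, 226]]
84 [[181, 218], [328, 218], [146, 302], [362, 303], [149, 312], [359, 312]]
100 [[181, 218], [328, 218], [137, 261], [370, 262], [139, 276], [368, 277]]
180 [[178, 252], [331, 252], [167, 129], [342, 129], [163, 131], [345, 131]]
```

Call:
jog_arm(rows=[{"delta_pos": [0.004, 0, 0], "twist": [0, 0, 0], "fingers": 0.085}, {"delta_pos": [0.008, 0, 0], "twist": [0, 0, 0], "fingers": 0.085}, {"delta_pos": [0.008, 0, 0], "twist": [0, 0, 0], "fingers": 0.085}, {"delta_pos": [0, 0, -0.01], "twist": [0, 0, 0], "fingers": 0.085}, {"delta_pos": [-0.03, 0, -0.02], "twist": [0, 0, 0], "fingers": 0.085}, {"delta_pos": [-0.06, 0, -0.03], "twist": [0, 0, 0], "fingers": 0.085}, {"delta_pos": [-0.06, 0, -0.03], "twist": [0, 0, 0], "fingers": 0.085}, {"delta_pos": [-0.06, 0, -0.03], "twist": [0, 0, 0], "fingers": 0.085}])

```text
clock: 24.87
position: [0.5898, -0.0716, 0.1003]
eef_rot: [0.675, 0.738, -0.0, 0.001]
force: [-0.2, 1.5, -0.2]
gripper_width: 0.0852
gripper_force: 0.0
```

```bash
python3 - <<'E'
from h import *
show();a,h=mask();hyp(180,-.02,.02);cv2.imwrite("pics/w9.png",cv2.resize(a[:,:,::-1],None,fx=1.4,fy=1.4))
E
```

```text
t 24.87 board [-0.0504 -0.0101  0.1003] tilt -0.002 yaw -0.004 F board [ 1.5  0.  -0.2] w 0.08518839224532623
1619.0 [[423, 281], [427, 244], [371, 253], [387, 279], [402, 287]]
8279.0 [[491, 124], [471, 130], [446, 169], [458, 210], [483, 218], [452, 300], [464, 316], [480, 317], [478, 331], [489, 311], [470, 315], [477, 295], [491, 293], [494, 310], [493, 291], [511, 284], [511, 135]]
22075.5 [[0, 185], [15, 192], [32, 186], [37, 144], [174, 136], [179, 181], [327, 180], [331, 134], [434, 138], [331, 134], [331, 61], [261, 57], [174, 61], [173, 135], [85, 133], [76, 108], [61, 105], [60, 70], [78, 69], [89, 47], [81, 40], [83, 55], [71, 56], [66, 44], [75, 39], [66, 37], [53, 67], [33, 64], [60, 71], [62, 121], [0, 122], [0, 146], [28, 145], [34, 158], [28, 184], [9, 186], [0, 177]]
180 [[180, 162], [329, 162], [176, 43], [332, 43], [174, 42], [335, 41]]
```

View pics/w9.png

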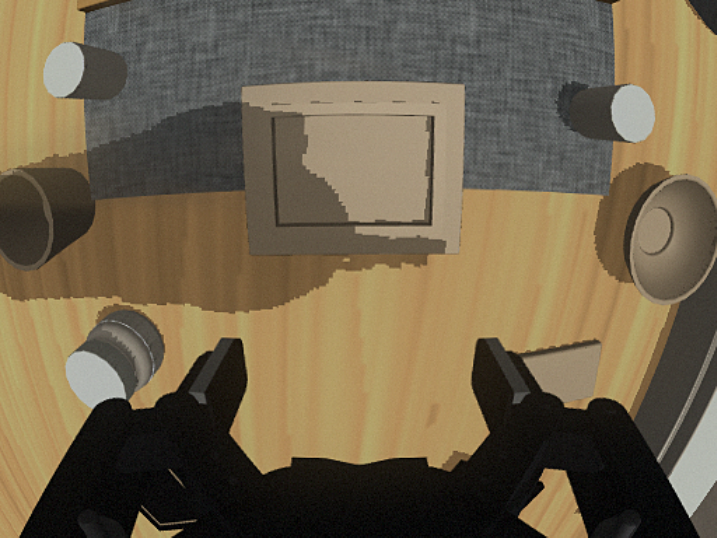

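The lid lies rim up on the felt: far side (245,87)-(465,87), near side (250,253)-(460,253), overhanging the front edge. Now to check that it's flat and work out the push.

```bash
python3 - <<'E'
from h import *
print([wray(u,v,.028,1.).tolist() for u,v in [(174,61),(331,61),(327,180),(179,181)]])
for p in (170,175,180): hyp(p,-.035,.02)
to((-.075,-.01,.05,0),(-.075,-.01,.0085,0),(-.045,-.01,.0085,0),(-.02,-.01,.0085,0),(.015,-.01,.0085,0))
E
```

```text
[[0.0575, 0.0497], [0.0568, -0.0633], [-0.0327, -0.0637], [-0.0333, 0.0501]]
170 [[182, 180], [327, 180], [171, 63], [338, 62], [167, 63], [341, 63]]
175 [[182, 180], [327, 180], [174, 62], [335, 62], [171, 62], [338, 61]]
180 [[182, 180], [327, 180], [177, 63], [332, 62], [174, 62], [335, 61]]
t 24.92 board [-0.0486 -0.01    0.0999] tilt -0.001 yaw -0.002 F board [ 1.3 -0.5 -0.7] w 0.08524868471136336
(-0.075, -0.01, 0.05, 0) dp [-0.0264, -0.0, 0.0499] tw [0.001, 0.001, -0.002]
(-0.075, -0.01, 0.0085, 0) dp [-0.0263, -0.0001, 0.0914] tw [0.001, 0.001, -0.002]
(-0.045, -0.01, 0.0085, 0) dp [0.0037, -0.0001, 0.0914] tw [0.001, 0.001, -0.002]
(-0.02, -0.01, 0.0085, 0) dp [0.0287, -0.0001, 0.0914] tw [0.001, 0.001, -0.002]
(0.015, -0.01, 0.0085, 0) dp [0.0637, -0.0002, 0.0913] tw [0.001, 0.001, -0.002]
```

Call:
jog_arm(rows=[{"delta_pos": [-0.026, 0, 0.02], "twist": [0, 0, 0], "fingers": 0.085}, {"delta_pos": [-0.026, 0, 0.05], "twist": [0, 0, 0], "fingers": 0.085}, {"delta_pos": [-0.026, 0, 0.08], "twist": [0, 0, 0], "fingers": 0.085}, {"delta_pos": [-0.026, 0, 0.091], "twist": [0, 0, 0], "fingers": 0.085}, {"delta_pos": [-0.01, 0, 0.091], "twist": [0, 0, 0], "fingers": 0.085}, {"delta_pos": [0.001, 0, 0.091], "twist": [0, 0, 0], "fingers": 0.085}, {"delta_pos": [0.006, 0, 0.091], "twist": [0, 0, 0], "fingers": 0.085}, {"delta_pos": [0.011, 0, 0.091], "twist": [0, 0, 0], "fingers": 0.085}, {"delta_pos": [0.016, 0, 0.091], "twist": [0, 0, 0], "fingers": 0.085}, {"delta_pos": [0.02, 0, 0.091], "twist": [0, 0, 0], "fingers": 0.085}, {"delta_pos": [0.024, 0, 0.091], "twist": [0, 0, 0], "fingers": 0.085}, {"delta_pos": [0.024, 0, 0.091], "twist": [0, 0, 0], "fingers": 0.085}])

```text
clock: 25.92
position: [0.5876, -0.0443, 0.0086]
eef_rot: [0.673, 0.74, 0.0, 0.001]
force: [0.2, 0.8, 0.1]
gripper_width: 0.0849
gripper_force: 0.0
```

```bash
python3 - <<'E'
from h import *
show();a,h=mask();hyp(180,-.033,.02);hyp(180,-.014,.02)
to((.012,-.01,.0085,0),(.017,-.01,.0085,0))
E
```

```text
t 25.92 board [-0.023  -0.0104  0.0086] tilt -0.001 yaw 0.001 F board [ 0.8 -0.3  0.1] w 0.08485078586404385
661.0 [[403, 337], [388, 378], [415, 371]]
690.0 [[511, 317], [485, 356], [499, 367], [500, 383], [511, 383], [501, 382], [502, 367], [511, 364]]
51103.5 [[119, 51], [131, 206], [122, 215], [133, 217], [137, 241], [151, 241], [152, 250], [157, 243], [355, 243], [360, 265], [373, 215], [481, 211], [373, 214], [384, 48], [236, 39]]
180 [[148, 269], [359, 269], [127, 95], [379, 94], [120, 95], [386, 95]]
180 [[142, 238], [365, 239], [126, 55], [380, 54], [119, 53], [387, 52]]
t 25.97 board [-0.0231 -0.0102  0.0084] tilt -0.001 yaw 0.001 F board [-0.2 -0.  -0.1] w 0.08491067898871656
(0.012, -0.01, 0.0085, 0) dp [0.0351, -0.0002, -0.0001] tw [0.001, 0.001, 0.001]
(0.017, -0.01, 0.0085, 0) dp [0.0401, -0.0002, -0.0001] tw [0.001, 0.001, 0.001]
```

Lid is being pushed flat (match at edge x = -0.014). Continuing to the rail.

Call:
jog_arm(rows=[{"delta_pos": [0.004, 0, 0], "twist": [0, 0, 0], "fingers": 0.085}, {"delta_pos": [0.009, 0, 0], "twist": [0, 0, 0], "fingers": 0.085}, {"delta_pos": [0.014, 0, 0], "twist": [0, 0, 0], "fingers": 0.085}, {"delta_pos": [0.019, 0, 0], "twist": [0, 0, 0], "fingers": 0.085}, {"delta_pos": [0.024, 0, 0], "twist": [0, 0, 0], "fingers": 0.085}, {"delta_pos": [0.029, 0, 0], "twist": [0, 0, 0], "fingers": 0.085}, {"delta_pos": [0.033, 0, 0], "twist": [0, 0, 0], "fingers": 0.085}, {"delta_pos": [0.036, 0, 0], "twist": [0, 0, 0], "fingers": 0.085}, {"delta_pos": [0.038, 0, 0], "twist": [0, 0, 0], "fingers": 0.085}, {"delta_pos": [0.038, 0, 0], "twist": [0, 0, 0], "fingers": 0.085}])

```text
clock: 26.8
position: [0.5836, -0.0063, 0.0081]
eef_rot: [0.673, 0.74, -0.0, 0.0]
force: [-0.1, -0.3, -0.1]
gripper_width: 0.0851
gripper_force: 0.0
```

Call:
jog_arm(rows=[{"delta_pos": [0.001, 0, 0], "twist": [0, 0, 0], "fingers": 0.085}, {"delta_pos": [0.002, 0, 0], "twist": [0, 0, 0], "fingers": 0.085}, {"delta_pos": [0.003, 0, 0], "twist": [0, 0, 0], "fingers": 0.085}, {"delta_pos": [0.003, 0, 0], "twist": [0, 0, 0], "fingers": 0.085}])

```text
clock: 27.13
position: [0.5835, -0.0051, 0.0081]
eef_rot: [0.673, 0.739, -0.001, 0.001]
force: [2.1, -7.5, -0.4]
gripper_width: 0.0851
gripper_force: 3.7
```

Contact with the rail at 7.5 N. Backing straight off, rising, and verifying numerically.

Call:
jog_arm(rows=[{"delta_pos": [-0.005, 0, 0], "twist": [0, 0, 0], "fingers": 0.085}, {"delta_pos": [-0.02, 0, 0], "twist": [0, 0, 0], "fingers": 0.085}, {"delta_pos": [-0.045, 0, 0], "twist": [0, 0, 0], "fingers": 0.085}, {"delta_pos": [-0.07, 0, -0.03], "twist": [0, 0, 0], "fingers": 0.085}, {"delta_pos": [-0.07, 0, -0.07], "twist": [0, 0, 0], "fingers": 0.085}, {"delta_pos": [-0.07, 0, -0.1], "twist": [0, 0, 0], "fingers": 0.085}, {"delta_pos": [-0.07, 0, -0.1], "twist": [0, 0, 0], "fingers": 0.085}, {"delta_pos": [-0.07, 0, -0.1], "twist": [0, 0, 0], "fingers": 0.085}])

```text
clock: 27.8
position: [0.5908, -0.0738, 0.1098]
eef_rot: [0.673, 0.739, 0.001, 0.001]
force: [-0.6, 0.0, -0.1]
gripper_width: 0.0848
gripper_force: 0.0
```

```bash
python3 - <<'E'
from h import *
show();a,h=mask();hyp(180,.028,.02)
im=imaging.capture("top");hs=cv2.cvtColor(cv2.GaussianBlur(im,(3,3),0),cv2.COLOR_RGB2HSV)
print([wray(*c,.02,1.).tolist() for c in [tuple(wproj(.028,.05,.02)),tuple(wproj(.12,-.066,.02))]])
for x0 in (.028,.018): print("top proj",[np.round(proj("top",O+x*XB+y*YB+[0,0,.028])).tolist() for x,y in [(x0,.05),(x0,-.066),(x0+.092,-.066),(x0+.092,.05)]])
# along camera rows: find lid near-edge in wrist at three columns
for y in (.035,-.008,-.05):
    prof=[]
    for x in np.arange(.005,.135,.003):
        u,v=wproj(x,y,.028);prof.append((round(float(x),3),int(h[v,u,1]) if 0<=v<384 and 0<=u<512 else -1))
    s=[b for _,b in prof];k=[prof[i][0] for i in range(1,len(s)) if abs(s[i]-s[i-1])>18];print(y,k)
E
```

```text
t 27.8 board [-0.0527 -0.0108  0.1098] tilt -0.001 yaw -0.0 F board [ 0.1  0.6 -0.1] w 0.08478158020173125
4049.5 [[182, 131], [109, 131], [84, 115], [84, 104], [68, 103], [65, 67], [87, 64], [87, 48], [94, 47], [67, 34], [61, 63], [46, 66], [38, 56], [39, 41], [40, 61], [65, 68], [67, 117], [0, 123], [0, 148], [34, 148], [39, 155], [36, 173], [10, 176], [0, 158], [0, 172], [26, 186], [41, 173], [44, 146], [77, 136]]
8773.0 [[484, 121], [459, 129], [440, 163], [453, 206], [477, 213], [449, 293], [460, 311], [478, 309], [472, 298], [497, 286], [502, 262], [511, 258], [511, 147]]
14324.0 [[177, 0], [177, 95], [328, 95], [328, 0]]
180 [[180, 95], [329, 95], [181, -15], [328, -16], [178, -19], [331, -19]]
[[0.0282, 0.0497], [0.1201, -0.0657]]
top proj [[259.0, 214.0], [255.0, 164.0], [215.0, 167.0], [219.0, 217.0]]
top proj [[263.0, 214.0], [259.0, 164.0], [220.0, 167.0], [223.0, 217.0]]
0.035 [0.029, 0.104]
-0.008 [0.029, 0.101]
-0.05 [0.029, 0.104]
```

```bash
python3 -c "
from rig import ticket
print(ticket.hand_in())"
```

```text
the job is handed in; nothing more can be done
None
```

The lid is turned over and handed in: it lies rim up and flat on the felt, its long side against the stop rail (lid centre measured at about 74 mm, parallel), after two earlier tips in which it dropped back onto the table.

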